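Unlock the quarter-turn fasteners of a control box and swing its panel open

ROBOT

A 6-joint arm with a two-finger parallel gripper is mounted at the origin on a cart in front of the work surface, level with it; the furniture and walls round the work are solid. World frame = base frame: x ahead of the robot, y to its left, z up, the work surface at z = 0. Lengths are in m, angles in degrees, forces in N, time in s.
With the tool pointing down it reaches from about 0.375 to 0.9 m from the base axis. Payload 3.1 kg.
Tool frame: the origin (TCP) lies between the finger pads; the fingertips stand 22 mm ahead of it and the grasp point (between the pads) lies 3 mm ahead of it; z points along the fingers, y is the direction in which the jaws open and shut (so a half turn about z gives the same grasp; the last joint's range is limited). The gripper opens to 85 mm and grips with 20 to 120 N. Pads are 22 mm wide; open, the fingers measure 114 mm over their backs; the gripper's body (76 mm by 85 mm) begins 54 mm behind the grasp point. The pads swing forward as they close: fully open they stand 13 mm farther back than shut.
Start: joints at [63.512, 30.224, 82.088, -0, 67.689, -10.227], TCP at [0.175, 0.6, 0.214] pointing down, gripper open.
Joint ranges: [-176.69, 176.69], [-43.24, 126.21], [12.49, 139.97], [-82, 262], [0, 151.66], [-163.58, 163.58]. Speed limits (degrees/s): [159.86, 159.86, 180, 180, 180, 180].

INTERFACE

Orientations are given as a 3x3 rotation matrix whose columns are the frame's x, y, z axes.
In Python, from rig import env gives the robot as it stands. The module is installed in compiled form; this text tells all that it offers.
- The arm moves only by the tool apply_moves, never from a script. Its argument "increments" is a list of rows, each a list of 2 entries, a list of its own where there are three numbers: the shift along the tool's x, y, z in mm, then the turn, a rotation vector about the tool's x, y, z in rad. A call has 1 to 20 rows; each row shifts and turns the pose as measured when the row begins, along the tool's axes as they then stand; what a row does not reach is not made up. A row lasts 1/10 s, in which the tool goes at most 50 mm and 8.59 degrees, less where a joint would pass 70% of its speed; a pose out of reach is approached as far as the arm can. A call with a gripper value outside its range is refused whole. "hand" is the finger opening in mm, from 0 to 85.4, set as the call begins (left out, the last holds). The fingers move at their own pace and stop on an object; the grip force is fixed at half the most. Time passes only in rows, so rows that do not move let the fingers close. It gives the time, the measured TCP pose, the force and the opening at its end, in the units of the state.
- env.observe(): the state, without advancing time (a new reading comes with each control period).
- env.get_image(name): name is "side" or "top"; returns a dict with "image" (400x640x3 uint8, red, green, blue), "range_z" (400x640 float32, m along the optical axis (not along the pixel's ray), 0 where there is no reading), "fx", "fy", "cx", "cy" (pixels), "k1" (the pictures are not rectified: a ray, as slopes to the right and down, at radius r is drawn at 1 + k1 r^2 times it, then the intrinsics apply), "rvec" (rotation vector, rad) and "tvec" (3), from world to camera coordinates, as OpenCV has them. Camera axes: x right, y down, z forward; pixel columns grow to the right and rows downward; lengths in m; the calibration is good to about 2 mm. A picture is of the moment at which its call begins.
- env.hand_in(): hands the job in, once; it reports no verdict.
Trained networks look in a picture, given as the dict that the camera call returned (one of the last four; its "shot" number tells which), for a name from the list of things; names that differ only in an ending like _2 or _b are one class to them, and where a whole thing is asked for, a point or a joint stands for the part that bears it (a point fixed in the world has none). Each returns a list of dicts, best first, with "score" (0 to 1); they miss things now and then, are a little off and sometimes report something else, mostly with a low value. They report only what shows in the picture. A call takes as long as a camera call.
- env.silhouettes(picture, target): "region" (400x640 bool, what is visible of it) and "bbox" ([left, top, right, bottom] in pixels, round what is visible of it).
The state is a dict: "time_s": time; "qpos": joint angles; "qvel": joint speeds; "joint_efforts": joint torques, N m; "position": TCP position; "ee_rot": TCP orientation; "contact_force": force on the tool from outside, world axes, zero at the start; "moment": the same for the moment, N m; "width": opening from 0.0 (shut) to 1.0 (fully open).
Only numpy, scipy, OpenCV 4.12 (cv2) and the standard library are available. Lean on these libraries where they do the work, as an engineer would, in place of code of your own. Each camera call takes 0.05 s, during which the arm holds its last target. There are 200 camera calls.

TASK

Open the grey control box for servicing: turn both winged quarter-turn fasteners on its sloping panel counter-clockwise to unlocked, as far as they go (each is spring-loaded and must be pushed in to start turning), then lift the panel by its bar handle and leave it standing wide open, at least 75 degrees, with nothing held. Leave the tools lying about the box where they are.

Things in the scene. Friction and masses are not known exactly. Their poses are not given: they have to be found in the camera images.
- control_box: fixed grey sheet-metal box, 304 mm wide (y), 168 mm deep (x), 58 mm high in front and 142 mm at the back, closed by a flat aluminium panel that slopes up away from the robot at 30 degrees. Origin: under it on the worktop, in the middle of the width, 71 mm behind the front wall; x points to its back, y to its left, z up
- panel_hinge (a point): middle of the hinge line at the panel's upper (far) edge, 75 mm behind and 143 mm above the box's origin. Turns with the panel: x up the panel's slope towards the hinge, y along the hinge to the left, z out of the panel (closed: 30 degrees from vertical, leaning to the robot). Panel 4 mm thick (z 0 to 4 mm), 308 mm wide, reaching 174 mm from the hinge to -x
- panel (a joint): opening angle of the panel in rad about the hinge's +y: 0 closed, 1.75 fully open on its stop. Stiff hinge (0.5 N m): it stays at any angle. Panel about 0.35 kg. Held shut (within a rattle of about 0.1 rad) until both fasteners are unlocked
- handle_mid (a point): middle of the panel's handle: round dark steel bar 10 mm thick, 80 mm long, along y, its middle 34 mm off the outer face, 24 mm from the panel's lower (near) edge, on a post at each end; it can turn in the fingers as the panel swings. At [-0.150, 0, 0.038] in panel_hinge; axes as panel_hinge
- fastener_left_axis (a point): point where the axis of the left fastener (seen from the robot) passes through the panel's outer face, at [-0.120, 0.110, 0.004] in panel_hinge; axes as panel_hinge. Height not measured, its own for each fastener: at rest the skirt's top is 15 to 21 mm off the outer face, to be found by touch or sight. Spring: 5 N to start, 10 N at the 8 mm bottom; barrel 34 mm across below it
- fastener_right_axis (a point): point where the axis of the right fastener (seen from the robot) passes through the panel's outer face, at [-0.120, -0.110, 0.004] in panel_hinge; axes as panel_hinge. Height not measured, its own for each fastener: at rest the skirt's top is 15 to 21 mm off the outer face, to be found by touch or sight. Spring: 5 N to start, 10 N at the 8 mm bottom; barrel 34 mm across below it
- fastener_left (a joint): left fastener: steel wing 44 long, 10 thick, 24 mm tall on a round skirt 48 mm across. Rad counter-clockwise seen from outside, about the panel's z: 0 locked (wing up and down the slope), 1.571 unlocked (wing crosswise, at a stop). A key blocks it near 0.17 unless it is pushed in more than 6 mm (bottoms at 8); past 1.2 no push is needed. Light friction; stays where left
- fastener_right (a joint): right fastener: steel wing 44 long, 10 thick, 24 mm tall on a round skirt 48 mm across. Rad counter-clockwise seen from outside, about the panel's z: 0 locked (wing up and down the slope), 1.571 unlocked (wing crosswise, at a stop). A key blocks it near 0.17 unless it is pushed in more than 6 mm (bottoms at 8); past 1.2 no push is needed. Light friction; stays where left
- screwdriver_y: bystander, to be left alone: screwdriver with a yellow handle, about 193 mm long, in front of the box; origin under its middle
- tape_measure: bystander, to be left alone: tape measure, 65 x 71 x 65 mm, beside the box; origin under its middle
- pliers_green: bystander, to be left alone: pliers with green handles, about 173 mm long, beside the box; origin under its middle
- marker_2: bystander, to be left alone: marker pen, about 120 mm long, in front of the box; origin under its middle
- awl: bystander, to be left alone: awl with a wooden handle, about 130 mm long, lying in front of the box; origin under its middle
- offcut_2: bystander, to be left alone: wooden offcut, about 160 x 38 x 38 mm, beside the box; origin under its middle

How it is judged:
By the outcome, as a careful person would: the job done as asked, in the order asked, and still so for the second after the job is handed in, with the robot touching nothing.
It also fails if it takes over 72 s, if anything falls off the work surface, if the arm or the gripper's body presses on something with over 40 N, if the wrist force passes 120 N, or if a joint passes its speed limit or range.

## Working session

There is one attempt and no reset: what is moved stays moved. The work goes in short steps, Python scripts to look and compute and a tool call to move; the robot and the scene stay as the last step left them, time stands still between calls to the robot, and variables do not carry over. Pictures are saved under pics/ and viewed, about 8 in all and at most 12, crops included, and the job is handed in when it is done.

Besides the shell and the picture viewer there is one more tool, called after "Call:" by a JSON object that holds its "name" and its "arguments", one argument or row to a line. apply_moves: Moves the arm, as the interface text tells. Its arguments: {"type":"object","properties":{"increments":{"type":"array","items":{"type":"array"}},"hand":{"type":"number"}},"required":["increments"]}

```bash
mkdir -p pics
cat > h.py <<'E'
import numpy as np, cv2
from rig import env
from scipy.spatial.transform import Rotation as R
def cam(p):
    return cv2.Rodrigues(np.array(p['rvec'],float))[0], np.array(p['tvec'],float).ravel(), np.array([[p['fx'],0,p['cx']],[0,p['fy'],p['cy']],[0,0,1]]), np.array([p['k1'],0,0,0,0.])
def cloud(p):
    Rm,t,K,D=cam(p); h,w=p['range_z'].shape
    u,v=np.meshgrid(np.arange(w),np.arange(h))
    n=cv2.undistortPoints(np.stack([u,v],-1).reshape(-1,1,2).astype(np.float64),K,D).reshape(h,w,2)
    z=p['range_z'][...,None].astype(float)
    return (np.concatenate([n*z,z],-1)-t)@Rm
def proj(p,P):
    Rm,t,K,D=cam(p); return cv2.projectPoints(np.atleast_2d(np.array(P,float)),Rm,t,K,D)[0].reshape(-1,2)
def save(p,n): cv2.imwrite('pics/'+n,p['image'][...,::-1])
E
python3 - <<'E'
from h import *
for n in ['side','top']:
    p=env.get_image(n); save(p,n+'0.png')
    C=cloud(p); np.savez(n+'0.npz',C=C,z=p['range_z'])
    Rm,t,K,D=cam(p); print(n,'campos',-Rm.T@t,'fx',p['fx'])
    for o in ['control_box','handle_mid','fastener_left','fastener_right','screwdriver_y','tape_measure','pliers_green','marker_2','awl','offcut_2']:
        r=env.silhouettes(p,o)
        for d in r[:2]:
            m=d['region']&(p['range_z']>0); print(o,round(d['score'],2),d['bbox'],np.round(np.median(C[m],0),3),np.round(C[m].min(0),3),np.round(C[m].max(0),3))
print(env.observe())
E
```

```text
side campos [-0.02002832 -0.67454858  0.60041567] fx 424.8375990069054
control_box 0.75 [284.9, 182.3, 422.1, 293.0] [0.516 0.017 0.095] [ 0.421 -0.096 -0.003] [0.767 0.507 0.152]
control_box 0.6 [241.1, 205.5, 289.5, 229.2] [0.425 0.362 0.009] [ 0.363  0.306 -0.002] [0.525 0.394 0.015]
handle_mid 0.73 [287.1, 179.0, 414.0, 272.8] [0.516 0.043 0.105] [ 0.421 -0.096 -0.003] [0.638 0.436 0.152]
fastener_left 0.71 [295.8, 198.9, 310.9, 217.7] [0.458 0.165 0.107] [0.432 0.147 0.087] [0.482 0.18  0.132]
fastener_right 0.65 [358.9, 235.7, 378.2, 254.0] [ 0.494 -0.052  0.107] [ 0.47  -0.068  0.087] [ 0.52  -0.009  0.132]
screwdriver_y 0.7 [238.0, 229.0, 289.0, 261.8] [0.344 0.235 0.017] [ 0.32   0.121 -0.002] [0.386 0.291 0.028]
tape_measure 0.65 [418.3, 255.2, 451.7, 289.0] [ 0.634 -0.135  0.042] [ 0.609 -0.152 -0.001] [ 0.745 -0.084  0.066]
tape_measure 0.22 [282.3, 182.6, 418.0, 291.6] [0.516 0.016 0.095] [ 0.421 -0.096 -0.004] [0.643 0.233 0.152]
pliers_green 0.88 [244.7, 203.5, 289.6, 227.9] [0.442 0.366 0.009] [ 0.365  0.306 -0.001] [0.529 0.389 0.015]
pliers_green 0.15 [281.6, 179.9,
[... 1852 characters left out ...]
01, -3.87791675e-04,
        6.76901845e+01, -1.02286721e+01]), 'qvel': array([-0.10479762, -0.01470995,  0.06275208, -0.07656663, -0.01899432,
       -0.06375525]), 'joint_efforts': array([-9.38938720e-04, -4.42334819e+01, -1.78422403e+01, -3.87479859e-04,
        7.97534976e-04,  1.64578086e-05]), 'position': array([0.17496747, 0.59997013, 0.21421887]), 'ee_rot': array([[-9.60002326e-01,  2.79992024e-01, -3.13693932e-06],
       [ 2.79992024e-01,  9.60002326e-01, -2.03337497e-05],
       [-2.68181870e-06, -2.03987650e-05, -1.00000000e+00]]), 'contact_force': array([ 0.09177174,  0.36922475, -0.04673709]), 'moment': array([ 0.04929574,  0.0151445 , -0.002257  ]), 'width': 0.999092272301803}
```

```bash
cat >> h.py <<'E'
def box2w(x,y,yaw):
    B=R.from_euler('z',yaw).as_matrix(); o=np.array([x,y,0])
    c,s=np.cos(np.pi/6),.5
    H=B@np.array([[c,0,-s],[0,1,0],[s,0,c]]); return B,o,H,o+B@np.array([.075,0,.143])
E
python3 - <<'E'
from h import *
from scipy.optimize import least_squares
for n in ['side','top']:
    d=np.load(n+'0.npz'); C=d['C'][d['z']>0]
    x=np.array([.54,.065,np.radians(9.2)])
    for it in range(4):
        B,o,H,h=box2w(*x); L=(C-h)@H
        m=(np.abs(L[:,2]-.004)<.007)&(L[:,0]<-.005)&(L[:,0]>-.165)&(np.abs(L[:,1])<.14)
        for a in (.11,-.11): m&=np.hypot(L[:,0]+.12,L[:,1]-a)>.03
        m&=~((np.abs(L[:,1])<.05)&(L[:,0]<-.12))
        P=C[m]
        def f(q):
            B,o,H,h=box2w(q[0],x[1],q[1]); return ((P-h)@H)[:,2]-.004
        r=least_squares(f,[x[0],x[2]],loss='soft_l1',f_scale=.002); x[0],x[2]=r.x
        B,o,H,h=box2w(*x); L=(C-h)@H
        # lateral: extent at panel plane
        q=(np.abs(L[:,2]-.004)<.006)&(L[:,0]<-.01)&(L[:,0]>-.16)&(np.abs(L[:,1])<.2)
        lo,hi=np.percentile(L[q,1],[.3,99.7])
        x[:2]+=(B[:2,1]*(lo+hi)/2)
    B,o,H,h=box2w(*x); L=(C-h)@H
    q=(np.abs(L[:,2]-.004)<.006)&(np.abs(L[:,1])<.1)
    print(n,x,np.degrees(x[2]),'rms',np.std(f(r.x)),len(P),'lohi',lo,hi,'xr',np.percentile(L[q,0],[.5,99.5]))
    for a in (.11,-.11):
        rr=np.hypot(L[:,0]+.12,L[:,1]-a); k=(rr<.03)&(L[:,2]>.012)
        print(a,'centroid',L[k].mean(0),np.histogram(L[k,2]-.004,bins=np.arange(.008,.052,.002))[0])
    k=(np.abs(L[:,1])<.045)&(L[:,2]>.025)&(L[:,2]<.06)&(np.abs(L[:,0]+.15)<.02); print('handle',np.median(L[k],0),k.sum())
E
python3 -c "
import cv2
s=cv2.imread('pics/side0.png');t=cv2.imread('pics/top0.png')
cv2.imwrite('pics/a.png',cv2.resize(s[150:350,200:500],None,fx=2.6,fy=2.6,interpolation=cv2.INTER_CUBIC))
cv2.imwrite('pics/b.png',t)"
```

```text
side [0.52149246 0.06874587 0.16596497] 9.509092577662125 rms 0.001457502213001824 4047 lohi -0.1531295373571647 0.15312939290906813 xr [-0.30517825  0.7262668 ]
0.11 centroid [-0.12289364  0.1043251   0.03070449] [ 0  0  2 15 53 35  6 11 11  4 11  9 11  5 10 14 27 12  2  0  0]
-0.11 centroid [-0.12338271 -0.11511139  0.03054472] [ 0  0  2 18 85 39 13 11  9  9 17 10 13  7 17 14 36 17  4  0  0]
handle [-0.15320001 -0.0075253   0.04101671] 141
top [0.51523702 0.06810748 0.16477731] 9.441044675331607 rms 0.0020708788861333776 4625 lohi -0.1535067263120862 0.15274054658584685 xr [-0.30463887  0.00847763]
0.11 centroid [-0.11616514  0.10988624  0.02805386] [ 0  0  6 27 59 57 26  7  0  1  1  1  2  2  4 13 26 14  3  2  0]
-0.11 centroid [-0.11546675 -0.10859686  0.0282099 ] [ 1  2 11 32 55 42 20  7  6  3  3  2  2  5  5 15 27 12  3  0  0]
handle [-0.14553771 -0.00045284  0.04067846] 138
```

View pics/a.png

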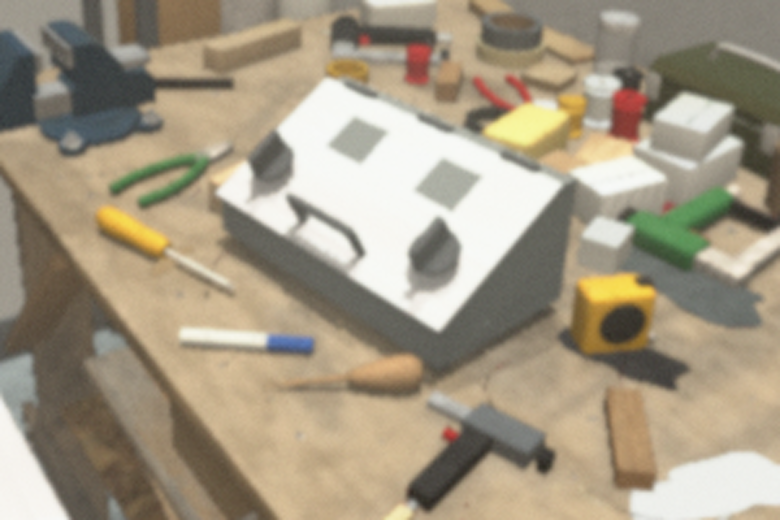

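View pics/b.png

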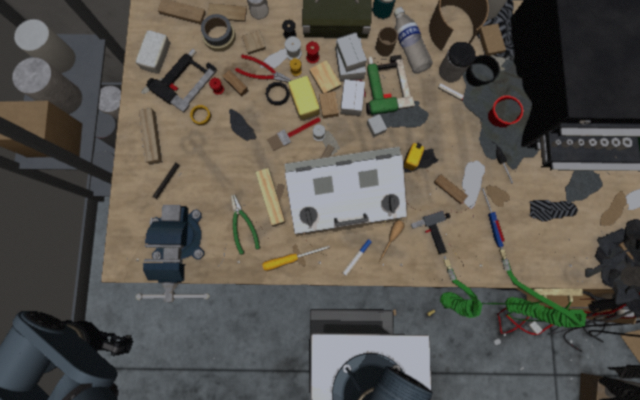

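```bash
cat >> h.py <<'E'
BOX=[.5184,.0682,.1653]
B,O,H,HP=box2w(*BOX)
def pt(x,y,z): return HP+H@np.array([x,y,z])
RL=np.c_[H[:,0],-H[:,1],-H[:,2]]     # locked-wing grasp
RU=np.c_[H[:,1],H[:,0],-H[:,2]]      # crosswise / handle grasp
def rel(P,Rt,s=None):
    s=s or env.observe(); A=np.array(s['ee_rot']); p=np.array(s['position'])
    print('t',round(s['time_s'],2),'shift mm',np.round(A.T@(np.array(P)-p)*1e3,1),'rv',np.round(R.from_matrix(A.T@Rt).as_rotvec(),4),'panelpos mm',np.round((p-HP)@H*1e3,1),'F panel',np.round(np.array(s['contact_force'])@H,1),'M',np.round(np.array(s['moment'])@H,2),'w',round(s['width']*85.4,1),'q',np.round(s['qpos'],1))
E
python3 - <<'E'
from h import *
rel(pt(-.12,.11,.004+.1),RL)
s=env.observe(); A=np.array(s['ee_rot'])
t=pt(-.12,.11,.004+.1); print(t); t[2]=.30
rel(t,A)
# yaw-only intermediate
q=R.from_matrix(A.T@RL).as_euler('ZYX'); print('ZYX',q)
E
```

```text
t 1.1 shift mm [-357.9 -350.4   41.2] rv [-0.6997  0.1598  2.6112] panelpos mm [-246.9  581.   224.8] F panel [ 0.1  0.3 -0.1] M [ 0.04  0.01 -0.03] w 85.3 q [ 63.5  30.2  82.1  -0.   67.7 -10.2]
[0.4204797  0.16338485 0.17306664]
t 1.1 shift mm [-357.9 -350.4  -85.8] rv [0. 0. 0.] panelpos mm [-246.9  581.   224.8] F panel [ 0.1  0.3 -0.1] M [ 0.04  0.01 -0.03] w 85.3 q [ 63.5  30.2  82.1  -0.   67.7 -10.2]
ZYX [2.69251813e+00 5.23605216e-01 2.25633980e-05]
```

Call:
{"name": "apply_moves", "arguments": {
  "increments": [
    [[0, 0, -29], [0, 0, 0]],
    [[0, 0, -29], [0, 0, 0]],
    [[0, 0, -29], [0, 0, 0]],
    [[-30, -29, 0], [0, 0, 0]],
    [[-30, -29, 0], [0, 0, 0]],
    [[-30, -29, 0], [0, 0, 0]],
    [[-30, -29, 0], [0, 0, 0]],
    [[-30, -29, 0], [0, 0, 0]],
    [[-30, -29, 0], [0, 0, 0]],
    [[-30, -29, 0], [0, 0, 0]],
    [[-30, -29, 0], [0, 0, 0]],
    [[-30, -29, 0], [0, 0, 0]],
    [[-30, -29, 0], [0, 0, 0]],
    [[-30, -29, 0], [0, 0, 0]],
    [[-30, -29, 0], [0, 0, 0]],
    [[0, 0, 0], [0, 0, 0]]
  ],
  "hand": 45
}}

```text
time_s: 2.7
position: [0.4347, 0.1516, 0.3065]
ee_rot: [[-0.961, 0.275, 0.011], [0.275, 0.961, 0.004], [-0.01, 0.007, -1.0]]
contact_force: [0.0, -0.5, 0.5]
width: 0.529
```

Call:
{"name": "apply_moves", "arguments": {
  "increments": [
    [[0, 0, 0], [0, 0, 0.14]],
    [[0, 0, 0], [0, 0, 0.14]],
    [[0, 0, 0], [0, 0, 0.14]],
    [[0, 0, 0], [0, 0, 0.14]],
    [[0, 0, 0], [0, 0, 0.14]],
    [[0, 0, 0], [0, 0, 0.14]],
    [[0, 0, 0], [0, 0, 0.14]],
    [[0, 0, 0], [0, 0, 0.14]],
    [[0, 0, 0], [0, 0, 0.14]],
    [[0, 0, 0], [0, 0, 0.14]],
    [[0, 0, 0], [0, 0, 0.14]],
    [[0, 0, 0], [0, 0, 0.14]],
    [[0, 0, 0], [0, 0, 0.14]],
    [[0, 0, 0], [0, 0, 0.14]],
    [[0, 0, 0], [0, 0, 0.14]],
    [[0, 0, 0], [0, 0, 0.14]],
    [[0, 0, 0], [0, 0, 0.14]],
    [[0, 0, 0], [0, 0, 0.14]],
    [[0, 0, 0], [0, 0, 0.14]],
    [[0, 0, 0], [0, 0, 0]]
  ]
}}

```text
time_s: 4.7
position: [0.423, 0.1649, 0.3076]
ee_rot: [[0.995, 0.1, 0.005], [0.1, -0.995, 0.013], [0.006, -0.012, -1.0]]
contact_force: [-0.1, 0.1, -0.7]
width: 0.528
```

Run:
```python
from h import *
rel(pt(-.12,.11,.004+.09),RL)
```

```text
t 4.7 shift mm [  1.5   2.7 143.2] rv [ 0.0052  0.5167 -0.0671] panelpos mm [-50.4 111.1 219.2] F panel [-0.4  0.1 -0.6] M [0.   0.   0.01] w 45.1 q [ 6.6  9.9 98.5  0.7 71.2 90.7]
```

Call:
{"name": "apply_moves", "arguments": {
  "increments": [
    [[0, 1, 0], [0, 0.13, -0.017]],
    [[0, 1, 0], [0, 0.13, -0.017]],
    [[0, 0, 0], [0, 0.13, -0.017]],
    [[0, 0, 0], [0, 0.13, -0.017]],
    [[0, 0, 0], [0, 0, 0]]
  ]
}}

```text
time_s: 5.2
position: [0.4212, 0.1655, 0.3067]
ee_rot: [[0.841, 0.184, 0.51], [0.163, -0.983, 0.086], [0.517, 0.011, -0.856]]
contact_force: [-1.2, 0.4, 0.2]
width: 0.525
```

Run:
```python
from h import *
rel(pt(-.12,.11,.004+.09),RL)
```

```text
t 5.2 shift mm [-70.2   0.5 123.9] rv [-0.0005 -0.0196  0.0222] panelpos mm [-52.3 111.9 219.2] F panel [-0.9  0.6  0.7] M [-0.    0.3   0.03] w 44.8 q [  5.9  -1.6 120.    3.7  30.6  82.5]
```

Call:
{"name": "apply_moves", "arguments": {
  "increments": [
    [[-18, 0, 31], [0, -0.01, 0.011]],
    [[-18, 0, 31], [0, -0.01, 0.011]],
    [[-18, 0, 31], [0, 0, 0]],
    [[-18, 0, 31], [0, 0, 0]],
    [[0, 0, 0], [0, 0, 0]]
  ]
}}

```text
time_s: 5.7
position: [0.4323, 0.1744, 0.1902]
ee_rot: [[0.848, 0.182, 0.497], [0.149, -0.983, 0.104], [0.508, -0.014, -0.861]]
contact_force: [0.5, 0.3, 0.0]
width: 0.526
```

Run:
```python
from h import *
rel(pt(-.12,.11,.004+.055),RL)
p=env.get_image('side'); save(p,'side1.png'); q=env.get_image('top'); save(q,'top1.png')
a=cv2.resize(p['image'][160:290,240:440,::-1],(800,520),interpolation=cv2.INTER_CUBIC)
cv2.imwrite('pics/c.png',a)
```

```text
t 5.7 shift mm [-20.8   9.9  52.7] rv [-0.0208 -0.0091  0.0079] panelpos mm [-99.7 118.9 112.1] F panel [ 0.5  0.2 -0.3] M [-0.    0.26 -0.05] w 44.9 q [  6.2  14.6 128.8  25.    6.8  61.9]
```

View pics/c.png

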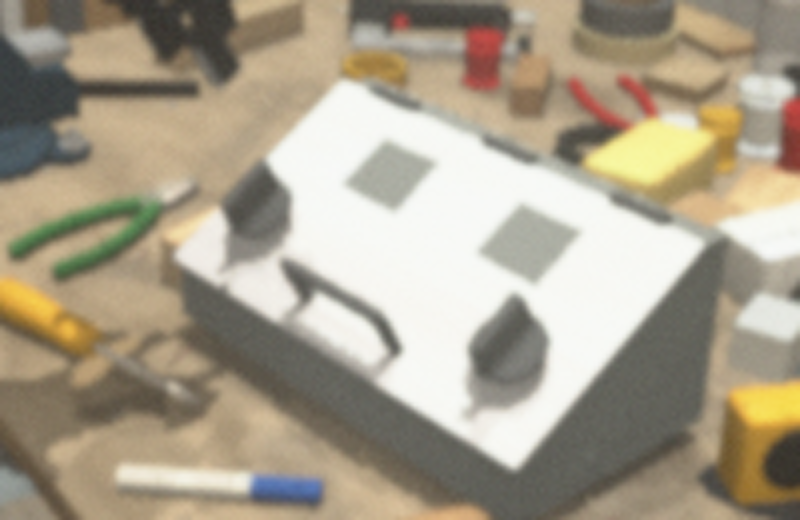

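```bash
cat > kin.py <<'E'
from h import *
from scipy.optimize import least_squares
def fk(q,k):
    q=np.radians(q); e,a,h,L2,L3,o2,o3,Lt=k
    r=a+L2*np.sin(q[1]+o2)+L3*np.sin(q[1]+q[2]+o3); z=h+L2*np.cos(q[1]+o2)+L3*np.cos(q[1]+q[2]+o3)
    W=R.from_euler('z',q[0])
    A=W*R.from_euler('y',q[1]+q[2])*R.from_euler('z',q[3])*R.from_euler('y',q[4])*R.from_euler('z',q[5])
    return W.apply([r,e,z])+A.apply([0,0,Lt]), A
D=[([63.512,30.224,82.088,0,67.689,-10.227],[.175,.6,.214]),([6.6,9.9,98.5,.7,71.2,90.7],[.423,.1649,.3076]),([5.9,-1.6,120,3.7,30.6,82.5],[.4212,.1655,.3067])]
s=env.observe(); D.append((s['qpos'],s['position']))
f=lambda k:np.concatenate([1e3*(fk(q,k)[0]-p) for q,p in D]+[.3*(np.array(k)-K0)*100])
K0=np.array([.11,0.05,.3,.35,.35,0,0,.2])
K=least_squares(f,K0).x
if __name__=='__main__':
    print(np.round(K,4)); 
    for q,p in D: print(np.round(1e3*(fk(q,K)[0]-p),1))
    P,A=fk(s['qpos'],K); M=A.as_matrix(); print(np.round(M,3)); print(np.round(s['ee_rot'],3))
E
python3 kin.py
python3 - <<'E'
from h import *
cv2.imwrite('/dev/null.png',np.zeros((2,2)))
a=cv2.imread('pics/side1.png');b=cv2.imread('pics/top1.png')
cv2.imwrite('pics/d.png',np.vstack([a[60:320,100:540],cv2.resize(b[100:330,160:480],(440,316))]))
E
```

```text
[0.1114 0.0033 0.2644 0.579  0.3998 0.0063 0.2706 0.3031]
[-1.  -1.   0.6]
[ 1.2 -0.2  0.4]
[-0.9 -0.1 -0.2]
[ 1.1 -0.  -0.8]
[[-0.182  0.846  0.501]
 [ 0.983  0.15   0.104]
 [ 0.012  0.512 -0.859]]
[[ 0.846  0.182  0.501]
 [ 0.15  -0.983  0.104]
 [ 0.512 -0.012 -0.859]][ WARN:0@0.636] global loadsave.cpp:1063 imwrite_ Unsupported depth image for selected encoder is fallbacked to CV_8U.
[ WARN:0@0.637] global loadsave.cpp:1117 imwrite_ imwrite_('/dev/null.png'): can't open file for writing: permission denied
```

View pics/d.png

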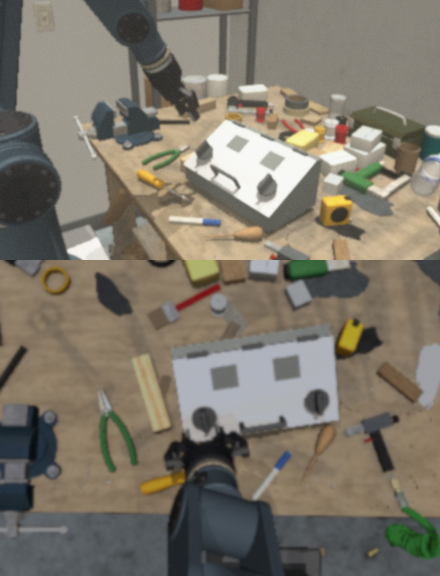

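```bash
cat > ik.py <<'E'
from kin import *
lo=np.array([-176,-43,12.5,-82,0,-163]);hi=np.array([176,126,140,262,151,163])
Rz90=R.from_euler('z',-90,degrees=True)
T=lambda q:(lambda P,A:(P,A*Rz90.inv()))(*fk(q,K))
def ik(P,Rt,q0):
    Rt=R.from_matrix(Rt) if not isinstance(Rt,R) else Rt
    def g(q):
        p,A=T(q); return np.r_[1e3*(p-P),(A.inv()*Rt).as_rotvec()*300]
    r=least_squares(g,np.clip(q0,lo+.1,hi-.1),bounds=(lo,hi),x_scale=30.); return r.x,np.sqrt(2*r.cost)
E
python3 - <<'E'
from ik import *
p,A=T(s['qpos']);print(np.abs(A.as_matrix()-s['ee_rot']).max())
for name,y in (('L',.11),('R',-.11)):
  for tilt in (-30,-20,-10,0,10,20):
    for tw in (0,45,90):
      # tilt about panel y (locked), constant in wing frame as it turns: spin about panel normal
      S=R.from_rotvec(H[:,2]*np.radians(tw))
      Rt=S*R.from_rotvec(H[:,1]*np.radians(-tilt))*R.from_matrix(RL)
      d=Rt.as_matrix()[:,2]
      P=pt(-.12,y,.004+.026)-d*.010   # tip-ish
      best=[]
      for q4 in (0,180):
        q,e=ik(P,Rt,np.array([10,20,120,q4,20,90-tw if q4==0 else -90-tw])); best.append((np.round(q).astype(int).tolist(),round(e,1)))
      print(name,tilt,tw,best)
for th in (0,30,60,90,100):
  for pitch in (120,150,165,180,195,210):
    S=R.from_rotvec(H[:,1]*np.radians(th)); P=HP+S.apply(H@np.array([-.15,0,.038]))
    d=np.radians(pitch); z=B@np.array([np.sin(d),0,np.cos(d)]); y=np.cross(z,B[:,1]); Rt=np.c_[B[:,1],y,z]
    print('H',th,pitch,[ (np.round(q).astype(int).tolist(),round(e,1)) for q,e in (ik(P-z*.005,Rt,np.array([5,20,110,a,30,c])) for a,c in ((0,0),(180,-163)))])
E
```

```text
2.498001805406602e-16
L -30 0 [([7, 28, 107, 0, 44, 88], np.float64(0.0)), ([6, 32, 129, 204, 0, -117], np.float64(117.8))]
L -30 45 [([21, 31, 109, -33, 42, 87], np.float64(0.0)), ([6, 31, 130, 207, 5, -163], np.float64(129.0))]
L -30 90 [([30, 35, 119, -79, 39, 99], np.float64(0.0)), ([3, 24, 128, 158, 0, -163], np.float64(148.0))]
L -20 0 [([7, 26, 115, 1, 29, 87], np.float64(0.0)), ([7, 30, 128, 173, 0, -86], np.float64(73.2))]
L -20 45 [([17, 28, 116, -37, 28, 88], np.float64(0.0)), ([6, 29, 129, 206, 3, -163], np.float64(81.0))]
L -20 90 [([24, 30, 123, -82, 27, 96], np.float64(8.1)), ([4, 25, 128, 159, 0, -163], np.float64(97.9))]
L -10 0 [([6, 25, 123, 5, 12, 82], np.float64(0.0)), ([6, 25, 123, 5, 12, 82], np.float64(0.0))]
L -10 45 [([12, 26, 124, -47, 11, 95], np.float64(0.0)), ([7, 28, 129, 206, 3, -163], np.float64(33.1))]
L -10 90 [([16, 27, 125, -82, 13, 88], np.float64(15.8)), ([6, 25, 128, 160, 0, -163], np.float64(48.7))]
L 0 0 [([6, 27, 131, 168, 8, -81], np.float64(0.0)), ([6, 27, 131, 168, 8, -81], np.float64(0.0))]
L 0 45 [([6, 27, 131, 168, 8, -126], np.float64
[... 5123 characters left out ...]
09, -11], np.float64(0.0)), ([-1, 35, 65, -6, 109, -11], np.float64(0.0))]
H 100 120 [([-14, 14, 129, 134, 29, -150], np.float64(0.0)), ([-14, 14, 129, 134, 29, -150], np.float64(0.0))]
H 100 150 [([-8, 11, 106, 15, 35, -28], np.float64(0.0)), ([-8, 11, 106, 15, 35, -28], np.float64(0.0))]
H 100 165 [([-5, 15, 94, 5, 56, -17], np.float64(0.0)), ([-5, 15, 94, 5, 56, -17], np.float64(0.0))]
H 100 180 [([-3, 22, 82, 0, 76, -13], np.float64(0.0)), ([-3, 22, 82, 0, 76, -13], np.float64(0.0))]
H 100 195 [([-2, 30, 70, -3, 95, -11], np.float64(0.0)), ([-2, 30, 70, -3, 95, -11], np.float64(0.0))]
H 100 210 [([-1, 38, 60, -5, 112, -11], np.float64(0.0)), ([-1, 38, 60, -5, 112, -11], np.float64(0.0))]
```

```bash
cat >> ik.py <<'E'
def plan(qa,qb,bump=0,n=None,maxdeg=7.5,maxmm=35,mid=None):
    qa=np.array(qa,float);qb=np.array(qb,float)
    def Q(u):
        q=qa+(qb-qa)*u; q[4]+=bump*np.sin(np.pi*u); return q
    U=np.linspace(0,1,400); L=[0.]
    for a,b in zip(U[:-1],U[1:]):
        p,A=T(Q(a));p2,A2=T(Q(b)); L.append(L[-1]+max(np.degrees((A.inv()*A2).magnitude())/maxdeg,1e3*np.linalg.norm(p2-p)/maxmm,np.abs(Q(a)-Q(b)).max()/10))
    n=int(np.ceil(L[-1])); us=np.interp(np.linspace(0,L[-1],n+1),L,U); rows=[]
    hmin=9
    for a,b in zip(us[:-1],us[1:]):
        p,A=T(Q(a));p2,A2=T(Q(b))
        rows.append([np.round(A.inv().apply(p2-p)*1e3).astype(int).tolist(),np.round((A.inv()*A2).as_rotvec(),2).tolist()])
        tip=p2+A2.apply([0,0,.022]); hmin=min(hmin,((tip-HP)@H)[2])
    print('rows',n,'tip min panel z',round(hmin,3)); print(rows)
RLf=np.c_[-H[:,0],H[:,1],-H[:,2]]
E
python3 - <<'E'
from ik import *
g,e=ik(pt(-.12,.11,.14),RLf,np.array([6,24,131,168,10,99])); print(np.round(g,1),e)
g2,e=ik(pt(-.12,.11,.079),RLf,g); print(np.round(g2,1),e)
s=env.observe(); print(np.round(s['qpos'],1))
plan(s['qpos'],g,bump=22)
E
```

```text
[  5.7  12.4 135.  103.8   1.6 163. ] 19.881618633920574
[  5.8  20.7 131.6 140.3   2.9 126.4] 6.709755453195822e-13
[  6.2  14.4 128.8  24.6   6.7  62.2]
rows 25 tip min panel z 0.091
[[[-13, -8, -1], [0.03, -0.04, 0.12]], [[-13, -8, -1], [0.02, -0.04, 0.12]], [[-13, -7, -1], [0.02, -0.04, 0.12]], [[-13, -7, -1], [0.02, -0.04, 0.12]], [[-12, -6, -1], [0.02, -0.04, 0.12]], [[-11, -6, -1], [0.02, -0.03, 0.12]], [[-11, -5, -1], [0.02, -0.03, 0.12]], [[-10, -5, -1], [0.02, -0.03, 0.12]], [[-8, -5, -1], [0.02, -0.02, 0.13]], [[-7, -5, -1], [0.02, -0.02, 0.13]], [[-5, -5, -1], [0.02, -0.02, 0.13]], [[-4, -5, -1], [0.02, -0.01, 0.13]], [[-2, -5, -1], [0.02, -0.01, 0.13]], [[0, -6, -1], [0.02, -0.0, 0.13]], [[1, -6, -1], [0.03, 0.0, 0.13]], [[3, -7, -1], [0.03, 0.01, 0.13]], [[4, -8, -1], [0.03, 0.01, 0.12]], [[5, -9, -1], [0.03, 0.01, 0.12]], [[6, -10, -1], [0.04, 0.01, 0.12]], [[6, -10, -1], [0.04, 0.02, 0.12]], [[7, -11, -1], [0.04, 0.02, 0.12]], [[7, -12, -1], [0.04, 0.02, 0.12]], [[7, -13, -1], [0.05, 0.02, 0.12]], [[7, -13, -1], [0.05, 0.02, 0.12]], [[7, -14, -1], [0.05, 0.02, 0.12]]]
```

Run:
```python
from ik import *
q=np.array([6,28,138,172,25,95.])
for tilt,z in ((0,.036),(0,.044),(1,.05),(3,.06),(5,.07),(8,.08),(9,.09),(10,.1),(12,.11),(15,.13)):
    Rt=R.from_rotvec(H[:,1]*np.radians(-tilt))*R.from_matrix(RLf)
    g,e=ik(pt(-.12,.11,z)-0*Rt.as_matrix()[:,2],Rt,q); print(tilt,z,np.round(g,1).tolist(),round(e,1))
s=env.observe()
tilt=9;Rt=R.from_rotvec(H[:,1]*np.radians(-tilt))*R.from_matrix(RLf)
g,e=ik(pt(-.12,.11,.095),Rt,q); print(np.round(g,1),e); np.save('g.npy',g)
plan(s['qpos'],g,bump=22,maxdeg=8)
```

```text
0 0.036 [6.0, 27.9, 130.8, 168.6, 8.8, 98.3] 0.0
0 0.044 [6.0, 26.6, 131.0, 166.9, 7.7, 100.0] 0.0
1 0.05 [5.9, 26.0, 131.9, 168.1, 9.0, 98.6] 0.0
3 0.06 [5.7, 25.1, 133.7, 170.1, 12.0, 96.6] 0.0
5 0.07 [5.5, 24.3, 135.5, 171.2, 14.9, 95.3] 0.0
8 0.08 [5.2, 24.3, 138.1, 172.5, 20.5, 93.7] 0.0
9 0.09 [5.1, 23.0, 139.0, 172.3, 21.1, 93.7] 0.0
10 0.1 [4.9, 21.7, 139.9, 172.1, 21.7, 93.9] 0.0
12 0.11 [5.6, 20.0, 140.0, 173.7, 21.2, 93.0] 6.7
15 0.13 [6.6, 16.2, 140.0, 176.3, 19.1, 91.4] 16.5
[  5.   22.  139.1 171.9  20.1  94.2] 3.3178681685742386e-13
rows 24 tip min panel z 0.073
[[[-18, -12, 1], [0.04, -0.05, 0.12]], [[-18, -12, 1], [0.04, -0.05, 0.12]], [[-17, -13, 1], [0.04, -0.05, 0.12]], [[-15, -13, 1], [0.04, -0.05, 0.12]], [[-14, -13, 1], [0.05, -0.04, 0.12]], [[-13, -14, 1], [0.05, -0.04, 0.12]], [[-11, -14, 1], [0.05, -0.03, 0.12]], [[-9, -14, 1], [0.05, -0.03, 0.12]], [[-7, -14, 1], [0.05, -0.02, 0.12]], [[-5, -14, 1], [0.05, -0.02, 0.12]], [[-2, -14, 0], [0.06, -0.01, 0.13]], [[0, -14, 0], [0.06, -0.0, 0.13]], [[3, -14, 0], [0.06, 0.01, 0.13]], [[6, -13, 0], [0.05, 0.01, 0.13]], [[8, -13, 0], [0.05, 0.02, 0.12]], [[10, -13, -1], [0.05, 0.03, 0.12]], [[12, -12, -1], [0.05, 0.03, 0.12]], [[14, -12, -1], [0.05, 0.04, 0.12]], [[15, -12, -1], [0.05, 0.04, 0.12]], [[17, -12, -1], [0.05, 0.04, 0.12]], [[17, -11, -1], [0.04, 0.05, 0.12]], [[18, -11, -1], [0.04, 0.05, 0.12]], [[18, -11, -1], [0.04, 0.05, 0.12]], [[18, -11, -1], [0.04, 0.05, 0.12]]]
```

Call:
{"name": "apply_moves", "arguments": {
  "increments": [
    [[-18, -12, 1], [0.04, -0.05, 0.12]],
    [[-18, -12, 1], [0.04, -0.05, 0.12]],
    [[-17, -13, 1], [0.04, -0.05, 0.12]],
    [[-15, -13, 1], [0.04, -0.05, 0.12]],
    [[-14, -13, 1], [0.05, -0.04, 0.12]],
    [[-13, -14, 1], [0.05, -0.04, 0.12]],
    [[-11, -14, 1], [0.05, -0.03, 0.12]],
    [[-9, -14, 1], [0.05, -0.03, 0.12]],
    [[-7, -14, 1], [0.05, -0.02, 0.12]],
    [[-5, -14, 1], [0.05, -0.02, 0.12]],
    [[-2, -14, 0], [0.06, -0.01, 0.13]],
    [[0, -14, 0], [0.06, 0, 0.13]]
  ]
}}

```text
time_s: 7.0
position: [0.3929, 0.3366, 0.2389]
ee_rot: [[0.456, -0.79, 0.41], [-0.761, -0.106, 0.64], [-0.462, -0.604, -0.649]]
contact_force: [-0.8, 0.0, -0.0]
width: 0.525
```

Run:
```python
from ik import *
rel(pt(-.12,.11,.095),RLf)
s=env.observe(); plan(s['qpos'],np.load('g.npy'),bump=6,maxdeg=8)
```

```text
t 7.0 shift mm [179.8  37.5 -49.5] rv [0.3696 0.5719 1.5298] panelpos mm [-86.  285.4 160.4] F panel [-0.7  0.2  0.4] M [-0.22  0.22  0.15] w 44.8 q [  5.3  16.9 132.   96.1  37.1  79.9]
rows 12 tip min panel z 0.075
[[[5, -13, 0], [0.05, 0.01, 0.13]], [[6, -13, 0], [0.05, 0.01, 0.12]], [[8, -13, 0], [0.05, 0.02, 0.12]], [[10, -13, -1], [0.05, 0.02, 0.12]], [[13, -12, -1], [0.05, 0.03, 0.12]], [[15, -12, -1], [0.05, 0.04, 0.12]], [[18, -12, -1], [0.05, 0.05, 0.12]], [[20, -12, -2], [0.05, 0.05, 0.12]], [[21, -11, -2], [0.05, 0.06, 0.12]], [[22, -11, -2], [0.04, 0.06, 0.12]], [[23, -11, -1], [0.04, 0.06, 0.12]], [[23, -10, -1], [0.04, 0.06, 0.12]]]
```

Joint path follows as hoped. Continue.

Call:
{"name": "apply_moves", "arguments": {
  "increments": [
    [[5, -13, 0], [0.05, 0.01, 0.13]],
    [[6, -13, 0], [0.05, 0.01, 0.12]],
    [[8, -13, 0], [0.05, 0.02, 0.12]],
    [[10, -13, -1], [0.05, 0.02, 0.12]],
    [[13, -12, -1], [0.05, 0.03, 0.12]],
    [[15, -12, -1], [0.05, 0.04, 0.12]],
    [[18, -12, -1], [0.05, 0.05, 0.12]],
    [[20, -12, -2], [0.05, 0.05, 0.12]],
    [[21, -11, -2], [0.05, 0.06, 0.12]],
    [[22, -11, -2], [0.04, 0.06, 0.12]],
    [[23, -11, -1], [0.04, 0.06, 0.12]],
    [[23, -10, -1], [0.04, 0.06, 0.12]],
    [[0, 0, 0], [0, 0, 0]]
  ]
}}

```text
time_s: 8.3
position: [0.4522, 0.175, 0.1951]
ee_rot: [[-0.744, -0.146, 0.652], [-0.081, 0.988, 0.129], [-0.663, 0.044, -0.747]]
contact_force: [0.3, 0.2, -0.3]
width: 0.528
```

Run:
```python
from ik import *
for t,z in ((5,.070),(1,.052)):
    Rt=R.from_rotvec(H[:,1]*np.radians(-t))*R.from_matrix(RLf); rel(pt(-.12,.11,z),Rt.as_matrix())
```

```text
t 8.3 shift mm [45.9 -8.7 27.6] rv [ 0.0229  0.1153 -0.0414] panelpos mm [-80.3 116.2 106.5] F panel [ 0.1  0.2 -0.4] M [ 0.01  0.24 -0.02] w 45.1 q [  5.3  18.6 135.1 165.3  15.7 103.5]
t 8.3 shift mm [49.6 -9.3 45.2] rv [ 0.0243  0.1851 -0.0406] panelpos mm [-80.3 116.2 106.5] F panel [ 0.1  0.2 -0.4] M [ 0.01  0.24 -0.02] w 45.1 q [  5.3  18.6 135.1 165.3  15.7 103.5]
```

Call:
{"name": "apply_moves", "arguments": {
  "increments": [
    [[16, -3, 6], [0.008, 0.03, -0.014]],
    [[15, -3, 8], [0.008, 0.03, -0.014]],
    [[15, -3, 12], [0.006, 0.03, -0.014]],
    [[0, 0, 0], [0, 0, 0]]
  ]
}}

```text
time_s: 8.7
position: [0.4466, 0.1684, 0.1536]
ee_rot: [[-0.771, -0.181, 0.61], [-0.146, 0.983, 0.108], [-0.619, -0.005, -0.785]]
contact_force: [0.6, 0.8, 0.5]
width: 0.527
```

Run:
```python
from ik import *
for t,z in ((5,.070),(0,.045)):
    Rt=R.from_rotvec(H[:,1]*np.radians(-t))*R.from_matrix(RLf); rel(pt(-.12,.11,z),Rt.as_matrix())
p=env.get_image('side'); save(p,'side2.png')
cv2.imwrite('pics/e.png',cv2.resize(p['image'][150:290,240:440,::-1],(800,560),interpolation=cv2.INTER_CUBIC))
```

```text
t 8.7 shift mm [13.7 -0.5  1.9] rv [0.0061 0.0572 0.0168] panelpos mm [-106.7  110.7   73.9] F panel [0.8 0.7 0.1] M [ 0.05  0.28 -0.01] w 45.0 q [  5.1  24.9 136.2 170.8  19.6  94.3]
t 8.7 shift mm [17.3 -0.6 26.6] rv [0.0054 0.1445 0.0171] panelpos mm [-106.7  110.7   73.9] F panel [0.8 0.7 0.1] M [ 0.05  0.28 -0.01] w 45.0 q [  5.1  24.9 136.2 170.8  19.6  94.3]
```

View pics/e.png

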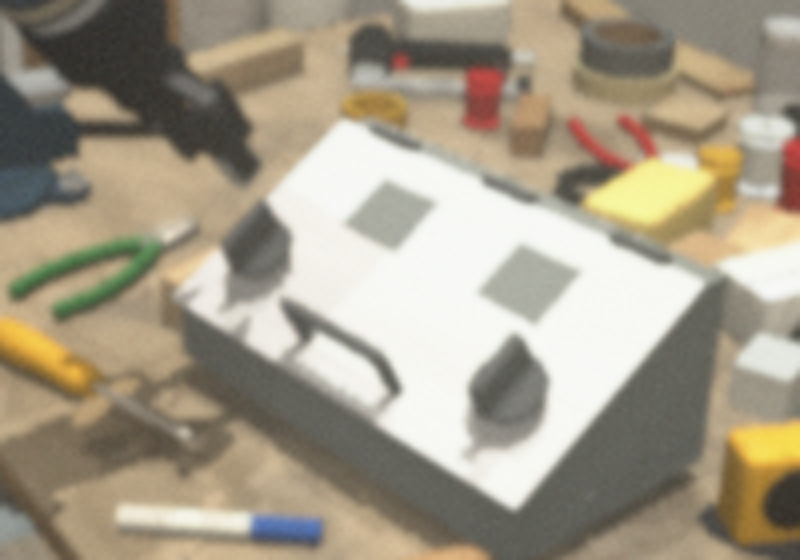

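Run:
```python
from ik import *
s=env.observe(); p=env.get_image('side'); q=env.get_image('top')
A=np.array(s['ee_rot']);t=np.array(s['position'])
for y in (-.0225,0,.0225):
    P=t+A@np.array([0,y,.018]); print(y,(proj(p,P)-[240,150])*4, proj(q,P))
P=pt(-.12,.11,.045); print('wing top',(proj(p,P)-[240,150])*4,proj(q,P))
Rm,tt,_,_=cam(p)
C=cloud(p); L=(C-HP)@H
# depth at visible finger pixel crop(240,175)
for u,v in ((240,165),(225,130),(262,215),(515,345)):
    uu,vv=240+u//4,150+v//4; print((u,v),np.round(C[vv,uu],3),np.round(L[vv,uu]*1e3,0), np.round((C[vv,uu]-t)@A*1e3))
cv2.imwrite('pics/f.png',np.hstack([cv2.resize(q['image'][140:250,270:420,::-1],(750,550),interpolation=cv2.INTER_CUBIC)]))
```

```text
-0.0225 [[272.43659528 203.90467023]] [[316.58755623 212.26295912]]
0 [[249.19933598 192.26509713]] [[307.87083841 213.73704473]]
0.0225 [[226.60269879 180.94626709]] [[299.14487759 215.21269717]]
wing top [[239.53475643 222.63157323]] [[308.84799417 217.98442437]]
(240, 165) [0.429 0.13  0.182] [-113.   76.  111.] [  2. -35. -37.]
(225, 130) [0.401 0.099 0.223] [-121.   50.  162.] [  3. -61. -89.]
(262, 215) [0.465 0.168 0.126] [-105.  108.   41.] [ 4. -3. 33.]
(515, 345) [ 0.5   -0.048  0.128] [-105. -111.   43.] [   7. -222.   30.]
```

View pics/f.png

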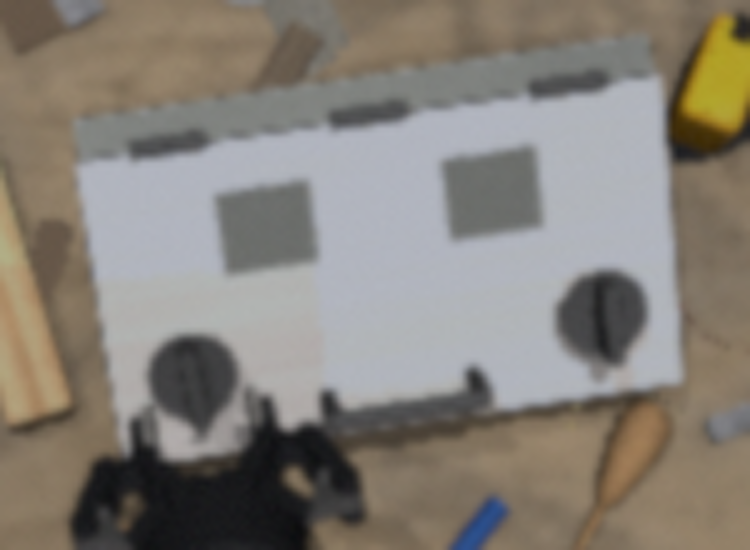

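Run:
```python
from ik import *
s=env.observe(); A=np.array(s['ee_rot']);t=np.array(s['position'])
for n in ('top','side'):
    q=env.get_image(n); C=cloud(q); X=((C-t)@A*1e3); L=(C-HP)@H*1e3
    m=(np.abs(X[...,0])<20)&(np.abs(X[...,1])<60)&(X[...,2]>-60)&(X[...,2]<30)&(L[...,2]>48)&(q['range_z']>0)
    i=np.argsort(-X[m][:,2])[:12]; print(n,m.sum()); print(np.round(X[m][i]).astype(int).tolist())
    for a in (.11,-.11):
        k=(np.hypot(L[...,0]+120,L[...,1]-1e3*a)<32)&(L[...,2]>38)&(L[...,2]<50); print(a,'wing top',np.round(np.median(L[k],0),1),k.sum())
```

```text
top 88
[[1, -1, 26], [4, 2, 26], [0, 5, 26], [10, 1, 25], [12, 1, 25], [18, -1, 24], [3, 0, 24], [11, 4, 23], [15, -3, 23], [14, 2, 22], [-6, 24, -19], [1, -24, -23]]
0.11 wing top [-118.9  109.9   46.9] 58
-0.11 wing top [-117.5 -108.6   45.7] 63
side 126
[[-3, -27, -17], [2, -28, -17], [5, 24, -17], [-6, -28, -17], [-1, 24, -18], [6, -29, -18], [2, 21, -19], [9, 22, -20], [8, -28, -20], [7, 22, -21], [8, 25, -22], [4, 21, -22]]
0.11 wing top [-119.7  108.5   42.6] 63
-0.11 wing top [-120.5 -111.1   43.1] 87
```

Call:
{"name": "apply_moves", "arguments": {
  "increments": [
    [[7, 0, 3], [0.003, 0.05, 0.01]],
    [[6, 0, 7], [0.002, 0.05, 0.007]],
    [[3, 0, 9], [0, 0.045, 0]],
    [[1, 0, 6], [0, 0, 0]],
    [[0, 0, 0], [0, 0, 0]]
  ]
}}

```text
time_s: 9.45
position: [0.4466, 0.1688, 0.127]
ee_rot: [[-0.852, -0.165, 0.496], [-0.143, 0.986, 0.083], [-0.503, 0.0, -0.864]]
contact_force: [0.4, -0.4, -0.7]
width: 0.526
```

Run:
```python
from ik import *
rel(pt(-.12,.11,.040),RLf)
s=env.observe(); A=np.array(s['ee_rot']);t=np.array(s['position'])
for n in ('top','side'):
    q=env.get_image(n); C=cloud(q); X=((C-t)@A*1e3); L=(C-HP)@H*1e3
    save(q,n+'3.png')
    for sg in (1,-1):
        m=(np.abs(X[...,0])<15)&(np.abs(X[...,1]-sg*27)<12)&(X[...,2]>-60)&(X[...,2]<40)&(L[...,2]>8)&(q['range_z']>0)
        print(n,sg,m.sum(),np.sort(np.round(X[m][:,2]))[::-1][:8],np.median(X[m],0))
b=cv2.imread('pics/top3.png')[170:240,280:350]; a=cv2.imread('pics/side3.png')[180:250,260:330]
cv2.imwrite('pics/g.png',cv2.resize(np.hstack([a,b]),None,fx=5.6,fy=5.6,interpolation=cv2.INTER_CUBIC))
```

```text
t 9.45 shift mm [ 0.1 -1.  10.8] rv [0.0005 0.0039 0.0004] panelpos mm [-119.9  111.    50.8] F panel [-0.  -0.5 -0.8] M [-0.    0.26 -0.  ] w 44.9 q [  6.1  25.9 131.2 166.5   7.4 100.5]
top 1 52 [32. 30. 30. 29. 29. 29. 29. 29.] [ -5.4527135   21.39837035 -24.41072367]
top -1 60 [39. 30. 29. 29. 29. 29. 29. 29.] [ -5.47805129 -23.63688031  24.06642818]
side 1 71 [-17. -18. -19. -19. -20. -20. -20. -21.] [  4.862677    22.75454504 -35.14954434]
side -1 113 [35. 33. 33. 33. 32. 32. 32. 32.] [  2.61828826 -29.54650461 -31.10672136]
```

View pics/g.png

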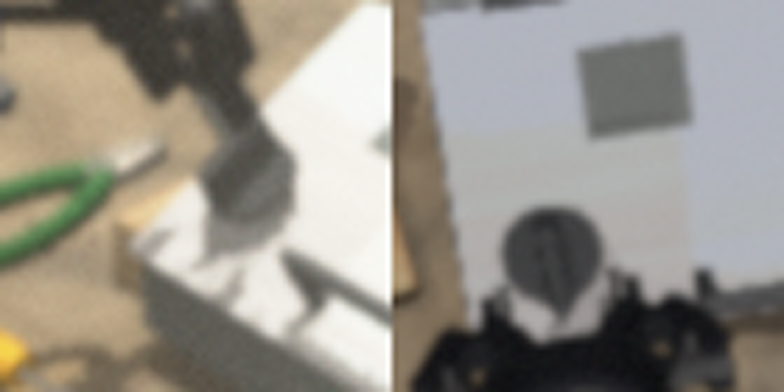

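Run:
```python
from ik import *
s=env.observe(); A=np.array(s['ee_rot']);t=np.array(s['position'])
q=env.get_image('top');p=env.get_image('side')
for z in (-40,-20,-10,0,10,20):
    print(z,[np.round(proj(q,t+A@np.array([0,y,z/1e3]))[0],1) for y in (-.027,.027)],[np.round((proj(p,t+A@np.array([0,y,z/1e3]))[0]-[260,180])*5.6) for y in (-.027,.027)])
for img,n in ((q,'top'),(p,'side')):
    X=(cloud(img)-t)@A*1e3; m=(np.abs(X[...,0])<30)&(np.abs(X[...,1])<60)&(X[...,2]>-100)&(X[...,2]<15)&(img['range_z']>0)
    print(n); print(np.histogram2d(X[m][:,2],X[m][:,1],bins=[np.arange(-100,16,10),np.arange(-60,61,10)])[0].astype(int))
```

```text
-40 [array([320.3, 223.4]), array([298.7, 226.7])] [array([219.,  97.]), array([143.,  57.])]
-20 [array([319.6, 220.4]), array([298.5, 223.6])] [array([237., 126.]), array([162.,  86.])]
-10 [array([319.3, 218.9]), array([298.3, 222. ])] [array([246., 141.]), array([171., 100.])]
0 [array([319. , 217.4]), array([298.2, 220.5])] [array([255., 155.]), array([180., 114.])]
10 [array([318.7, 215.9]), array([298. , 219.1])] [array([263., 169.]), array([189., 128.])]
20 [array([318.4, 214.5]), array([297.9, 217.6])] [array([272., 183.]), array([197., 142.])]
top
[[ 7  2  2 11  4  0  0  6 10  0  8  7]
 [11  6  5  2  0  0  0  2  8  0  5  7]
 [ 3 31 22  2  0  0  0  0  5 29 25  2]
 [ 0  4  7  2  0  0  0  0  2  6  0  1]
 [ 0  0  1  4  0  0  0  0  5  0  0  0]
 [ 0  0  5  7  0  0  0  0  5  3  0  0]
 [ 0  0  4  3  0  0  0  0  8  3  0  0]
 [ 0  0  1  2  0  0  0  0  3  1  0  0]
 [ 0  0  0  0  0  0  0  0  0  0  0  0]
 [ 0  0  0  0  0  2  0  0  0  0  0  0]
 [ 0  0  0  0  0 34 25  0  0  0  0  0]]
side
[[ 9  0  2 22  2  0  0  6  2  0  2  1]
 [14  3  9 15  6  0  0  8  6  0  5  5]
 [24  6 10  5  0  0  0  5  3  0  3  3]
 [14  1  9  2  0  0  0  0 13  3  2  1]
 [ 0  0  4  1  0  0  0  1 13  1  0  0]
 [ 0  1 22  7  0  0  0  0 14  0  0  0]
 [ 0  0 24  7  0  0  0  2 15  0  0  0]
 [ 0  0 11  4  0  0  0  2 21  0  0  0]
 [ 0  0  0  2  0  0  0  0  1  0  0  0]
 [ 0  0  0  0  0  0  0  0  0  0  0  0]
 [ 0  0  0  0  0 27  7  0  0  0  0  0]]
```

Call:
{"name": "apply_moves", "arguments": {
  "increments": [
    [[0, 0, 8], [0, 0.002, 0]],
    [[0, -1, 8], [0, 0.002, 0]],
    [[0, 0, 8], [0, 0, 0]],
    [[0, 0, 8], [0, 0, 0]],
    [[0, 0, 4], [0, 0, 0]],
    [[0, 0, 0], [0, 0, 0]]
  ],
  "hand": 30
}}

```text
time_s: 10.25
position: [0.4653, 0.1706, 0.0929]
ee_rot: [[-0.855, -0.165, 0.492], [-0.143, 0.986, 0.082], [-0.499, 0.0, -0.867]]
contact_force: [0.1, 0.5, -0.1]
width: 0.347
```

Run:
```python
from ik import *
rel(pt(-.12,.11,.005),RLf)
s=env.observe(); A=np.array(s['ee_rot']);t=np.array(s['position'])
for n in ('top','side'):
    img=env.get_image(n); X=(cloud(img)-t)@A*1e3; m=(np.abs(X[...,0])<30)&(np.abs(X[...,1])<40)&(X[...,2]>-60)&(X[...,2]<15)&(img['range_z']>0)
    print(n); print(np.histogram2d(X[m][:,2],X[m][:,1],bins=[np.arange(-60,16,5),np.arange(-40,41,5)])[0].astype(int))
```

```text
t 10.25 shift mm [-0.8  0.2  6.9] rv [ 0.0002 -0.0014  0.0001] panelpos mm [-120.8  109.8   11.9] F panel [ 0.1  0.5 -0.2] M [ 0.04  0.22 -0.  ] w 29.7 q [  6.1  32.  130.  171.8  12.   95.1]
top
[[ 0  0  0  1  2  0  0  0  0  0  0  2  0  1  0  0]
 [ 0  0  0  0  2  0  0  0  0  0  1  0  0  0  0  0]
 [ 0  0  1  1  0  0  0  0  0  0  0  2  0  0  0  0]
 [ 0  0  1  1  1  0  0  0  1  0  1  1  2  1  0  0]
 [ 0  0  2  3  2  0  0  8 11  3  0  2  0  1  0  0]
 [ 0  0  1  0  1  0  0 14 13  1  2  2  3  0  0  0]
 [ 0  0  1  1  2  0  0  1  1  0  1  1  0  0  0  0]
 [ 0  0  0  1  0  0  0  1  3  0  0  0  0  0  0  0]
 [ 0  0  0  0  1  3  1  0  0  1  0  1  1  0  0  0]
 [ 0  0  0  1  8 14 23  5  4 16 17  7  3  0  0  0]
 [ 0  0  0  1  4  8  7  2  0  8  4  1  1  0  0  0]
 [ 0  0  0  0  0  0  0  0  0  1  0  0  0  0  0  0]
 [ 8  6  4  8  4  4  2  2  1  3  1  2  4 10 12  5]
 [26 22 17 11 12  7  6  7  5  6 10 10 15 17 19 27]
 [ 1  1  3  0  0  0  1  0  1  0  1  0  0  2  1  2]]
side
[[ 0  0  2  0  0  0  0  0  0  0  0  1  1  1  0  0]
 [ 0  0  0  1  0  0  0  0  0  0  2  3  1  1  0  0]
 [ 0  0  1  2  2  0  0  0  0  0  3  4  0  0  0  0]
 [ 0  2 10  3  1  0  0  0  0  0  3  4  0  0  0  0]
 [ 0  2  7  3  2  0  0  0  0  0  4  4  0  0  0  0]
 [ 0  2  4  4  0  0  2 10  6  0  3  5  0  0  0  0]
 [ 0  0  8  4  1  0  4  4  0  0  3  4  0  0  0  0]
 [ 0  0  2  6  1  0  3  7  1  0  1  2  0  0  0  0]
 [ 0  0  0  2  0  0  1  8  1  0  0  0  0  0  0  0]
 [ 0  0  0  1  4  1  1  8  0  0  0  0  0  0  0  0]
 [ 0  0  0 10 13 14  9  8  3  1  1  0  0  0  0  0]
 [ 0  0  0  1  1  0  1  1  0  0  0  0  0  0  0  0]
 [ 0  0  0  0  1  3  0  0  0  0  0  0  0  0  0  0]
 [14 20 20 15 20 17 16  7  9  8  2  6  4  5  8 10]
 [12 11 10 20 10 15  7  7  2  2  2  4  2  2  2  3]]
```

Call:
{"name": "apply_moves", "arguments": {
  "increments": [
    [[-0.5, 0, 0], [0, 0, 0]],
    [[0, 0, 0], [0, 0, 0]],
    [[0, 0, 0], [0, 0, 0]],
    [[0, 0, 0], [0, 0, 0]],
    [[0, 0, 0], [0, 0, 0]],
    [[0, 0, 0], [0, 0, 0]]
  ],
  "hand": 0
}}

```text
time_s: 10.95
position: [0.4649, 0.1722, 0.0942]
ee_rot: [[-0.853, -0.171, 0.492], [-0.148, 0.985, 0.084], [-0.5, -0.001, -0.866]]
contact_force: [1.4, 1.6, -3.9]
width: 0.094
```

Call:
{"name": "apply_moves", "arguments": {
  "increments": [
    [[0, 0, 2], [0, 0, 0]],
    [[0, 0, 2], [0, 0, 0]],
    [[0, 0, 2], [0, 0, 0]]
  ]
}}

```text
time_s: 11.25
position: [0.4672, 0.1727, 0.0901]
ee_rot: [[-0.852, -0.17, 0.494], [-0.148, 0.985, 0.085], [-0.502, -0.001, -0.865]]
contact_force: [-2.5, -0.0, 5.6]
width: 0.097
```

```bash
python3 -c "
from h import *
rel(pt(-.12,.11,.005),np.c_[-H[:,0],H[:,1],-H[:,2]])"
```

```text
t 11.25 shift mm [-0.2 -1.5  3.4] rv [0.0022 0.0019 0.0057] panelpos mm [-120.2  111.5    8.4] F panel [0.7 0.4 6.1] M [-0.18  0.17 -0.  ] w 8.3 q [  6.3  32.6 129.8 172.1  12.6  94.6]
```

Call:
{"name": "apply_moves", "arguments": {
  "increments": [
    [[0, 0, 2], [0, 0, 0]],
    [[0, 0, 2], [0, 0, 0]],
    [[0, 0, 2], [0, 0, 0]],
    [[0, 0, 2], [0, 0, 0]]
  ]
}}

```text
time_s: 11.65
position: [0.469, 0.1731, 0.0867]
ee_rot: [[-0.849, -0.169, 0.5], [-0.146, 0.986, 0.086], [-0.508, -0.0, -0.862]]
contact_force: [-11.7, -5.1, 28.3]
width: 0.1
```

```bash
python3 -c "
from h import *
rel(pt(-.12,.11,.005),np.c_[-H[:,0],H[:,1],-H[:,2]])"
```

```text
t 11.65 shift mm [-0.3 -1.6 -0.5] rv [0.0021 0.0088 0.0043] panelpos mm [-120.3  111.6    4.5] F panel [ 3.4 -3.1 30.7] M [-0.68 -0.31 -0.02] w 8.5 q [  6.3  33.4 130.  172.8  14.   94. ]
```

Call:
{"name": "apply_moves", "arguments": {
  "increments": [
    [[0, 0, 1], [0, 0, -0.1]],
    [[0, 0, 1], [0, 0, -0.12]],
    [[0, 0, 1], [0, 0, -0.12]]
  ]
}}

```text
time_s: 11.95
position: [0.4691, 0.1729, 0.0871]
ee_rot: [[-0.738, -0.448, 0.505], [-0.474, 0.876, 0.086], [-0.481, -0.176, -0.859]]
contact_force: [-4.9, -0.7, 10.5]
width: 0.094
```

```bash
python3 -c "
from h import *
rel(pt(-.12,.11,.005),np.c_[-H[:,0],H[:,1],-H[:,2]])"
```

```text
t 11.95 shift mm [ 0.4 -1.3 -0.2] rv [-0.001   0.0142  0.3534] panelpos mm [-120.1  111.4    4.8] F panel [ 1.   0.1 11.6] M [-0.14  0.13 -0.11] w 8.0 q [  6.3  33.5 130.2 173.2  14.6  73.6]
```

Call:
{"name": "apply_moves", "arguments": {
  "increments": [
    [[0, 0, 1.2], [0, 0, -0.125]],
    [[0, 0, 1.2], [0, 0, -0.125]],
    [[0, 0, 1.2], [0, 0, -0.125]],
    [[0, 0, 1.2], [0, 0, -0.125]],
    [[0, 0, 1], [0, 0, -0.125]],
    [[0, 0, 1], [0, 0, -0.125]],
    [[0, 0, 1], [0, 0, -0.125]]
  ]
}}

```text
time_s: 12.65
position: [0.4696, 0.1729, 0.0874]
ee_rot: [[-0.1, -0.851, 0.516], [-0.982, 0.168, 0.087], [-0.161, -0.498, -0.852]]
contact_force: [-4.8, -1.5, 11.5]
width: 0.099
```

```bash
python3 -c "
from h import *
rel(pt(-.12,.11,.005),np.c_[-H[:,0],H[:,1],-H[:,2]])"
```

```text
t 12.65 shift mm [ 1.4  0.1 -0.2] rv [-0.0165  0.0237  1.2599] panelpos mm [-119.5  111.3    4.8] F panel [ 1.5 -0.6 12.5] M [-0.01  0.09 -0.04] w 8.5 q [  6.3  33.8 130.7 173.9  16.1  21. ]
```

Call:
{"name": "apply_moves", "arguments": {
  "increments": [
    [[0, 0, 0.5], [-0.01, 0, -0.12]],
    [[0, 0, 0.3], [-0.01, 0, -0.12]],
    [[0, 0, 0], [0, 0, -0.08]],
    [[0, 0, 0], [0, 0, -0.05]],
    [[0, 0, 0], [0, 0, -0.04]]
  ]
}}

```text
time_s: 13.15
position: [0.4685, 0.1727, 0.0896]
ee_rot: [[0.256, -0.825, 0.503], [-0.965, -0.246, 0.088], [0.052, -0.508, -0.86]]
contact_force: [-3.7, 3.1, 5.3]
width: 0.096
```

```bash
python3 -c "
from h import *
rel(pt(-.12,.11,.005),np.c_[-H[:,0],H[:,1],-H[:,2]])"
```

```text
t 13.15 shift mm [1.2 0.8 2.3] rv [-0.0076  0.0126  1.6782] panelpos mm [-119.4  111.3    7.3] F panel [-0.1  3.7  6.1] M [ 0.73  0.17 -1.14] w 8.2 q [  6.2  33.  130.2 172.1  14.   -1.3]
```

Call:
{"name": "apply_moves", "arguments": {
  "increments": [
    [[0, 0, 0], [0, 0, 0.05]],
    [[0, 0, 0], [0, 0, 0]],
    [[0, 0, 0], [0, 0, 0]],
    [[0, 0, 0], [0, 0, 0]],
    [[0, 0, -12], [0, 0, 0]],
    [[0, 0, -15], [0, 0, 0]],
    [[0, 0, -15], [0, 0, 0]],
    [[0, 0, -10], [0, 0, 0]]
  ],
  "hand": 35
}}

```text
time_s: 13.95
position: [0.4428, 0.1676, 0.1339]
ee_rot: [[0.216, -0.838, 0.502], [-0.976, -0.199, 0.087], [0.027, -0.509, -0.861]]
contact_force: [0.2, 0.1, 0.0]
width: 0.412
```

Run:
```python
from ik import *
rel(pt(-.12,.11,.06),RU)
q=np.array([-31,28,129,91,19,-38.])
for z in (.07,.055,.035,.013,.004):
    g,e=ik(pt(-.12,-.11,z),RL,q); print(z,np.round(g,1),round(e,2))
    if z==.07: np.save('g.npy',g); g0=g
s=env.observe(); plan(s['qpos'],g0,bump=0,maxdeg=8)
p=env.get_image('top'); save(p,'top4.png')
C=cloud(p); L=(C-HP)@H*1e3
for a in (110,-110):
    k=(np.hypot(L[...,0]+120,L[...,1]-a)<35)&(L[...,2]>36)&(L[...,2]<52); print(a,np.std(L[k],0),L[k].mean(0),k.sum())
    k=(np.hypot(L[...,0]+120,L[...,1]-a)<21)&(L[...,2]>12)&(L[...,2]<30); print('skirt',np.median(L[k][:,2])-4,k.sum())
```

```text
t 13.95 shift mm [ 0.5  0.1 -1.3] rv [-0.0042 -0.017  -3.0828] panelpos mm [-120.   110.5   58.7] F panel [ 0.2  0.  -0.1] M [0.05 0.21 0.07] w 35.2 q [  5.8  24.7 131.7 163.4   7.2   9.9]
0.07 [-32.8  22.9 129.7  78.1  20.1 -25.6] 0.0
0.055 [-31.9  25.3 129.5  84.8  19.4 -31.8] 0.0
0.035 [-30.7  28.5 129.   93.7  18.9 -40.1] 0.0
0.013 [-29.5  31.8 128.3 102.7  18.8 -48.4] 0.0
0.004 [-29.1  33.2 127.9 106.1  18.9 -51.6] 0.0
rows 11 tip min panel z 0.032
[[[22, -10, 2], [0.02, 0.01, -0.14]], [[23, -5, 2], [0.01, 0.01, -0.14]], [[22, 0, 1], [0.01, 0.01, -0.14]], [[21, 5, 1], [0.01, 0.01, -0.14]], [[18, 9, 0], [0.0, 0.0, -0.14]], [[15, 13, -1], [0.0, -0.0, -0.14]], [[11, 17, -1], [-0.0, -0.01, -0.14]], [[6, 19, -2], [-0.0, -0.01, -0.14]], [[1, 20, -3], [-0.0, -0.02, -0.14]], [[-5, 21, -4], [0.0, -0.02, -0.14]], [[-11, 20, -5], [0.0, -0.03, -0.14]]]
110 [ 3.00383358 16.86913244  3.27977526] [-119.5985888   104.57195755   45.77221883] 25
skirt 18.914817012022567 70
-110 [12.92581371  2.92175217  3.40515227] [-118.98626708 -108.71614184   46.06655314] 69
skirt 19.27373589001208 119
```

Call:
{"name": "apply_moves", "arguments": {
  "increments": [
    [[22, -10, 2], [0.02, 0.01, -0.14]],
    [[23, -5, 1], [0.01, 0.01, -0.14]],
    [[22, 0, 0], [0.01, 0.01, -0.14]],
    [[21, 5, 0], [0.01, 0.01, -0.14]],
    [[18, 9, 0], [0, 0, -0.14]],
    [[15, 13, -1], [0, 0, -0.14]],
    [[11, 17, -1], [0, -0.01, -0.14]],
    [[6, 19, -2], [0, -0.01, -0.14]],
    [[1, 20, -3], [0, -0.02, -0.14]],
    [[-5, 21, -4], [0, -0.02, -0.14]],
    [[-11, 20, -5], [0, -0.03, -0.14]],
    [[0, 0, 0], [0, 0, 0]]
  ],
  "hand": 40
}}

```text
time_s: 15.2
position: [0.4815, -0.0596, 0.1498]
ee_rot: [[0.84, 0.253, 0.48], [0.243, -0.966, 0.084], [0.486, 0.046, -0.873]]
contact_force: [-0.3, -0.2, -0.4]
width: 0.468
```

Run:
```python
from ik import *
rel(pt(-.12,-.11,.06),RL)
```

```text
t 15.2 shift mm [ -7.5 -10.8  12.3] rv [-0.0048  0.0138  0.1017] panelpos mm [-111.3 -120.    72.1] F panel [-0.5 -0.2 -0.2] M [ 0.04  0.22 -0.03] w 40.0 q [-33.5  22.1 127.2  67.2  21.4 -20.8]
```

Call:
{"name": "apply_moves", "arguments": {
  "increments": [
    [[-4, -6, 3], [0, 0.007, 0.05]],
    [[-4, -6, 4], [0, 0.007, 0.05]],
    [[0, 0, 5], [0, 0, 0]],
    [[0, 0, 0], [0, 0, 0]]
  ]
}}

```text
time_s: 15.6
position: [0.4784, -0.0467, 0.1342]
ee_rot: [[0.855, 0.158, 0.495], [0.13, -0.987, 0.091], [0.503, -0.013, -0.864]]
contact_force: [0.7, 0.0, -0.9]
width: 0.469
```

Run:
```python
from ik import *
rel(pt(-.12,-.109,.013),RL)
s=env.observe(); A=np.array(s['ee_rot']);t=np.array(s['position'])
for n in ('top','side'):
    img=env.get_image(n); C=cloud(img); X=(C-t)@A*1e3; L=(C-HP)@H*1e3
    k=(np.hypot(L[...,0]+120,L[...,1]+110)<30)&(L[...,2]>37)&(L[...,2]<52); print('wing',X[k].mean(0),k.sum())
    m=(np.abs(X[...,0])<20)&(X[...,2]<-14)&(X[...,2]>-50)&(np.abs(X[...,1])<40)
    for sg in (1,-1):
        k=m&(X[...,1]*sg>10); print(sg,np.median(X[k],0),k.sum(),X[k][:,2].max())
```

```text
t 15.6 shift mm [-0.2  2.6 46.1] rv [-0.0079 -0.0031 -0.0125] panelpos mm [-119.9 -106.8   59.1] F panel [ 0.2 -0.1 -1.2] M [0.07 0.21 0.02] w 40.0 q [-32.6  24.8 129.6  83.1  20.2 -30. ]
wing [nan nan nan] 0<stdin>:6: RuntimeWarning: Mean of empty slice.
  ret = um.true_divide(
  return _methods._mean(a, axis=axis, dtype=dtype,
Traceback (most recent call last):
ValueError: zero-size array to reduction operation maximum which has no identity
```

Call:
{"name": "apply_moves", "arguments": {
  "increments": [
    [[0, 1.5, 4], [-0.004, -0.003, -0.012]],
    [[0, 1, 8], [-0.004, 0, 0]],
    [[0, 0, 9], [0, 0, 0]],
    [[0, 0, 9], [0, 0, 0]],
    [[0, 0, 9], [0, 0, 0]],
    [[0, 0, 6], [0, 0, 0]],
    [[0, 0, 0], [0, 0, 0]]
  ]
}}

```text
time_s: 16.35
position: [0.5039, -0.0441, 0.0945]
ee_rot: [[0.852, 0.167, 0.496], [0.146, -0.986, 0.082], [0.503, 0.003, -0.864]]
contact_force: [0.2, -0.3, -0.4]
width: 0.471
```

Run:
```python
from ik import *
rel(pt(-.12,-.109,.013),RL)
s=env.observe(); A=np.array(s['ee_rot']);t=np.array(s['position'])
img=env.get_image('side'); C=cloud(img); X=(C-t)@A*1e3; L=(C-HP)@H*1e3
m=(np.abs(X[...,0])<30)&(np.abs(X[...,1])<40)&(X[...,2]>-60)&(X[...,2]<15)&(img['range_z']>0)
print(np.histogram2d(X[m][:,2],X[m][:,1],bins=[np.arange(-60,16,5),np.arange(-40,41,5)])[0].astype(int))
```

```text
t 16.35 shift mm [-2.4  0.6 -1.1] rv [ 0.0012 -0.0033  0.0035] panelpos mm [-117.6 -108.4   11.9] F panel [-0.  -0.3 -0.4] M [-0.03  0.23  0.03] w 40.2 q [-29.5  32.  128.1 103.3  18.9 -49.2]
[[ 0  0  0  7  3  0  0  0  0  0  0  0  0  0  2  0]
 [ 0  0  1  7  3  0  0  0  0  0  0  0  0  3  0  0]
 [ 0  0  1  5  1  0  0  0  0  0  0  0  2  3  1  0]
 [ 0  0  0  3  9  0  0  0  0  0  0  0  1  4  4  2]
 [ 0  0  1  4  3  0  0  0  0  0  0  0  2  4 10  1]
 [ 0  0  1  5  6  0  0 11 24  5  0  0  1  3  8  0]
 [ 0  0  0  5  7  0  0  2  8  5  0  0  1  5  7  0]
 [ 0  0  0  3  7  0  0  0  6  9  0  0  2  2  1  0]
 [ 0  0  0  4  3  0  0  1  8  7  0  0  0  1  0  0]
 [ 0  0  0  1  0  1  1  0  6  6  5  1  1  0  0  0]
 [ 0  0  0  3  0  1  2  3  9 15  9 13 16  1  0  0]
 [ 0  0  0  0  0  0  0  0  0  0  0  0  1  0  0  0]
 [ 0  0  0  0  0  0  0  0  0  0  1  2  0  0  0  0]
 [25 11  6  7  6  6  5  2  8 10 18 30 34 23 32 26]
 [ 8  8  5  3  4  2  2 10  3 12 15 15 20 22 22 26]]
```

Wing is centred between the fingers. Correct x, grip and push.

Call:
{"name": "apply_moves", "arguments": {
  "increments": [
    [[-2, 0, 0], [0, 0, 0]],
    [[-0.5, 0, 0], [0, 0, 0]],
    [[0, 0, 0], [0, 0, 0]],
    [[0, 0, 0], [0, 0, 0]],
    [[0, 0, 0], [0, 0, 0]],
    [[0, 0, 0], [0, 0, 0]],
    [[0, 0, 0], [0, 0, 0]]
  ],
  "hand": 0
}}

```text
time_s: 17.1
position: [0.5015, -0.0443, 0.0941]
ee_rot: [[0.851, 0.168, 0.497], [0.147, -0.986, 0.081], [0.503, 0.004, -0.864]]
contact_force: [0.9, 0.2, -2.1]
width: 0.104
```

Call:
{"name": "apply_moves", "arguments": {
  "increments": [
    [[0, 0, 2], [0, 0, 0]],
    [[0, 0, 2], [0, 0, 0]],
    [[0, 0, 2], [0, 0, 0]],
    [[0, 0, 2], [0, 0, 0]],
    [[0, 0, 2], [0, 0, 0]]
  ]
}}

```text
time_s: 17.6
position: [0.5056, -0.0436, 0.0867]
ee_rot: [[0.851, 0.166, 0.498], [0.146, -0.986, 0.08], [0.505, 0.005, -0.863]]
contact_force: [-12.0, -3.1, 23.0]
width: 0.102
```

```bash
python3 -c "
from ik import *
rel(pt(-.12,-.109,.013),RL)"
```

```text
t 17.6 shift mm [ 0.   0.9 -8.7] rv [ 0.0035 -0.0055  0.0041] panelpos mm [-120.  -108.1    4.3] F panel [ 0.8 -1.1 26.1] M [-0.14  0.05  0.09] w 8.7 q [-29.3  33.4 128.3 108.5  19.3 -54.4]
```

Call:
{"name": "apply_moves", "arguments": {
  "increments": [
    [[0, 0, 1], [0, 0, -0.12]],
    [[0, 0, 1], [0, 0, -0.12]],
    [[0, 0, 1.2], [0, 0, -0.12]],
    [[0, 0, 1.2], [0, 0, -0.12]],
    [[0, 0, 1.2], [0, 0, -0.12]]
  ]
}}

```text
time_s: 18.1
position: [0.5056, -0.0438, 0.0869]
ee_rot: [[0.599, 0.623, 0.504], [0.688, -0.722, 0.074], [0.41, 0.302, -0.861]]
contact_force: [-7.4, -3.4, 16.5]
width: 0.099
```

```bash
python3 -c "
from ik import *
rel(pt(-.12,-.109,.013),RL)"
```

```text
t 18.1 shift mm [-0.4  0.5 -8.6] rv [ 0.0128 -0.0071  0.6189] panelpos mm [-119.9 -108.4    4.4] F panel [ 1.4 -2.2 18.2] M [-0.13  0.16 -0.05] w 8.4 q [-29.2  33.5 128.6 111.   19.4 -92.1]
```

Call:
{"name": "apply_moves", "arguments": {
  "increments": [
    [[0, 0, 1], [0, 0, -0.125]],
    [[0, 0, 1], [0, 0, -0.125]],
    [[0, 0, 1], [0, 0, -0.125]],
    [[0, 0, 1], [0, 0, -0.125]],
    [[0, 0, 1], [0, 0, -0.125]],
    [[0, 0, 0.5], [0, 0, -0.125]],
    [[0, 0, 0.3], [0, 0, -0.12]],
    [[0, 0, 0], [0, 0, -0.08]],
    [[0, 0, 0], [0, 0, -0.06]],
    [[0, 0, 0], [0, 0, -0.05]]
  ]
}}

```text
time_s: 19.1
position: [0.5052, -0.0443, 0.0889]
ee_rot: [[-0.264, 0.817, 0.513], [0.961, 0.268, 0.067], [-0.083, 0.51, -0.856]]
contact_force: [-3.3, 0.8, 7.2]
width: 0.095
```

```bash
python3 -c "
from ik import *
rel(pt(-.12,-.109,.013),RL)"
```

```text
t 19.1 shift mm [-0.3 -0.6 -6.7] rv [3.0500e-02 1.5000e-03 1.7011e+00] panelpos mm [-119.3 -108.8    6.4] F panel [0.9 1.4 7.8] M [ 0.21  0.15 -1.36] w 8.1 q [ -29.2   33.4  129.1  114.1   19.7 -157.1]
```

Call:
{"name": "apply_moves", "arguments": {
  "increments": [
    [[0, 0, 0], [0, 0, 0.05]],
    [[0, 0, 0], [0, 0, 0]],
    [[0, 0, 0], [0, 0, 0]],
    [[0, 0, 0], [0, 0, 0]],
    [[0, 0, -12], [0, 0, 0]],
    [[0, 0, -15], [0, 0, 0]],
    [[0, 0, -15], [0, 0, 0]],
    [[0, 0, -15], [0, 0, 0]],
    [[0, 0, -15], [0, 0, 0]]
  ],
  "hand": 35
}}

```text
time_s: 20.0
position: [0.4681, -0.0493, 0.1498]
ee_rot: [[-0.225, 0.83, 0.51], [0.973, 0.221, 0.068], [-0.056, 0.511, -0.858]]
contact_force: [0.6, 0.1, -0.6]
width: 0.413
```

```bash
cat >> ik.py <<'E'
OFF=.028
def hand(th,pitch,back=0.):
    S=R.from_rotvec(H[:,1]*np.radians(th)); P=HP+S.apply(H@np.array([-.15,0,.038]))
    d=np.radians(pitch); z=B@np.array([np.sin(d),0,np.cos(d)]); y=np.cross(z,B[:,1]); return P+z*(OFF-back),np.c_[B[:,1],y,z]
E
python3 - <<'E'
from ik import *
rel(pt(-.12,-.109,.06),RU)
q=np.array([-7,28,113,2,39,-17.])
for b in (.06,.0):
    P,Rt=hand(0,170,b); g,e=ik(P,Rt,q); print(b,np.round(g,1),round(e,2),np.round((P-HP)@H*1e3))
    if b>0: g0=g
np.save('g.npy',g0)
s=env.observe(); plan(s['qpos'],g0,bump=5,maxdeg=8)
p=env.get_image('top'); C=cloud(p); L=(C-HP)@H*1e3; save(p,'top5.png')
for a in (110,-110):
    k=(np.hypot(L[...,0]+120,L[...,1]-a)<35)&(L[...,2]>36)&(L[...,2]<52); print(a,np.std(L[k],0),L[k].mean(0),k.sum())
E
```

```text
t 20.0 shift mm [-1.2  0.9 17.9] rv [0.0156 0.0174 0.0816] panelpos mm [-121.2 -107.6   77.9] F panel [ 0.2 -0.  -0.9] M [-0.01  0.27  0.  ] w 35.3 q [ -33.5   21.9  131.    82.5   19.9 -125. ]
0.06 [ -9.8  21.9 119.9   6.8  28.9 -25. ] 0.0 [-139.    0.   68.]
0.0 [ -9.3  30.4 121.3   9.8  19.1 -27.8] 0.0 [-160.   -0.   12.]
rows 11 tip min panel z 0.047
[[[25, 8, 3], [0.0, 0.06, 0.01]], [[25, 4, 3], [0.02, 0.06, 0.01]], [[22, -1, 3], [0.03, 0.05, 0.01]], [[19, -4, 3], [0.04, 0.04, 0.01]], [[14, -6, 3], [0.05, 0.02, 0.01]], [[9, -7, 3], [0.05, 0.0, 0.01]], [[4, -6, 2], [0.05, -0.02, 0.01]], [[0, -4, 1], [0.04, -0.03, 0.01]], [[-3, -1, 1], [0.03, -0.04, 0.01]], [[-5, 3, 0], [0.02, -0.05, 0.02]], [[-5, 6, -1], [0.0, -0.06, 0.02]]]
110 [ 3.06802944 12.46644977  3.40267068] [-118.88340528  109.10224305   45.48245497] 79
-110 [ 2.98871589 10.97230473  3.80737599] [-117.73343582 -102.5553221    44.35345148] 53
```

Call:
{"name": "apply_moves", "arguments": {
  "increments": [
    [[25, 8, 3], [0, 0.06, 0.01]],
    [[25, 4, 3], [0.02, 0.06, 0.01]],
    [[22, -1, 3], [0.03, 0.05, 0.01]],
    [[19, -4, 3], [0.04, 0.04, 0.01]],
    [[14, -6, 3], [0.05, 0.02, 0.01]],
    [[9, -7, 3], [0.05, 0, 0.01]],
    [[4, -6, 2], [0.05, -0.02, 0.01]],
    [[0, -4, 1], [0.04, -0.03, 0.01]],
    [[-3, -1, 1], [0.03, -0.04, 0.01]],
    [[-5, 3, 0], [0.02, -0.05, 0.02]],
    [[-5, 6, -1], [0, -0.06, 0.02]],
    [[0, 0, 0], [0, 0, 0]]
  ]
}}

```text
time_s: 21.25
position: [0.4403, 0.0611, 0.1311]
ee_rot: [[-0.178, 0.967, 0.181], [0.984, 0.175, 0.032], [-0.001, 0.184, -0.983]]
contact_force: [1.5, -0.2, -0.4]
width: 0.41
```

Run:
```python
from ik import *
rel(*hand(0,170,.04)); 
p=env.get_image('top'); C=cloud(p); L=(C-HP)@H*1e3; save(p,'top6.png')
for a in (110,-110):
    k=(np.hypot(L[...,0]+120,L[...,1]-a)<35)&(L[...,2]>36)&(L[...,2]<52); print(a,np.std(L[k],0),L[k].mean(0),k.sum())
s=env.observe(); A=np.array(s['ee_rot']);t=np.array(s['position'])
for n in ('top','side'):
    p=env.get_image(n); C=cloud(p); L=(C-HP)@H*1e3; X=(C-t)@A*1e3
    k=(np.abs(L[...,1])<35)&(np.abs(L[...,0]+150)<12)&(L[...,2]>25)&(L[...,2]<50); print(n,'bar',np.median(L[k],0),np.median(X[k],0),k.sum())
    m=(np.abs(X[...,0])<20)&(np.abs(X[...,1])<45)&(X[...,2]>-60)&(X[...,2]<15)&(p['range_z']>0)
    print(np.histogram2d(X[m][:,2],X[m][:,1],bins=[np.arange(-60,16,5),np.arange(-40,41,5)])[0].astype(int))
```

```text
t 21.25 shift mm [-5.9 -1.3 18.4] rv [ 0.0103 -0.0019  0.0131] panelpos mm [-138.6    5.9   66.3] F panel [ 1.1 -0.4 -1. ] M [-0.03  0.1   0.02] w 35.0 q [ -9.1  22.1 120.2   7.4  27.9 -25.6]
110 [ 3.09393863 12.36660478  3.59832067] [-118.94247556  109.59372316   45.17676033] 80
-110 [ 3.19322121 12.3839148   3.30994741] [-118.53753126 -108.81948971   45.28004246] 79
top bar [nan nan nan] [nan nan nan] 0
[[0 0 0 0 0 0 0 0 0 0 0 0 0 0 0 0]
 [0 0 0 0 0 0 0 0 0 0 0 0 0 0 0 0]
 [0 0 0 0 0 0 0 0 0 0 0 0 0 0 0 0]
 [0 0 0 0 0 0 0 0 0 0 0 0 0 0 0 0]
 [0 0 0 0 0 0 0 0 0 0 0 0 0 0 0 0]
 [0 0 0 0 0 0 0 0 0 0 0 0 0 0 0 0]
 [0 0 0 0 0 0 0 0 0 0 0 0 0 0 0 0]
 [0 0 0 0 0 0 0 0 0 0 0 0 0 0 0 0]
 [0 0 0 0 0 0 0 0 0 0 0 0 0 0 0 0]
 [0 0 0 0 0 0 0 0 0 0 0 0 0 0 0 0]
 [0 0 0 0 0 0 0 0 0 0 0 0 0 0 0 0]
 [0 0 0 0 0 0 0 0 0 0 0 0 0 0 0 0]
 [0 0 0 0 0 0 0 0 0 0 0 0 0 0 0 0]
 [0 0 0 0 0 0 0 0 0 0 0 0 0 0 0 0]
 [0 0 0 0 0 0 0 0 0 0 0 0 0 0 0 0]]
side bar [-150.284781      0.15879059   39.74623264] [-5.79368836 -2.19455956 28.17279962] 95
[[ 0  1  4  2  1  0  0  0  0  0  0  6  6  2  0  1]
 [ 0  2  3  4  4  0  0  0  0  0  0 11  8  1  1  0]
 [ 0  4  8  7  2  0  0  0  0  0  0  9  3  1  0  0]
 [ 0  3  9  7  2  0  0  0  0  0  0 14  2  4  3  0]
 [ 0  5  4  5  1  0  0  0  0  0  0 10  3  1  1  0]
 [ 0  1  8  5  4  0  0  0  0  0  0 13  3  2  1  0]
 [ 0  2  7  6  1  0  0  0  0  0  0 11  5  0  0  0]
 [ 0  0  1  7  2  0  0  0  0  0  0 12  2  1  1  0]
 [ 0  0  0  0  0  0  0  0  0  0  0  4  0  0  0  0]
 [ 0  0  0  0  0  0  0  0  0  0  0  0  0  0  0  0]
 [ 0  0  0  0  0  0  0  0  0  0  0  0  0  0  0  0]
 [ 0  0  0  0  0  0  0  0  0  0  0  0  0  0  0  0]
 [ 0  0  0  0  0  0  0  0  0  0  0  0  0  0  0  0]
 [ 0  0  0  0  0  0  0  0  0  0  0  0  0  0  0  0]
 [ 0  0  0  0  0  0  0  0  0  0  0  0  0  0  0  0]]
  return _methods._mean(a, axis=axis, dtype=dtype,
  ret = um.true_divide(
```

Call:
{"name": "apply_moves", "arguments": {
  "increments": [
    [[-3, -1, 5], [0.01, 0, 0.01]],
    [[-3, 0, 10], [0, 0, 0]],
    [[0, 0, 12], [0, 0, 0]],
    [[0, 0, 12], [0, 0, 0]],
    [[0, 0, 12], [0, 0, 0]],
    [[0, 0, 7], [0, 0, 0]],
    [[0, 0, 0], [0, 0, 0]]
  ]
}}

```text
time_s: 22.1
position: [0.4489, 0.0523, 0.0674]
ee_rot: [[-0.159, 0.973, 0.165], [0.987, 0.156, 0.033], [0.007, 0.168, -0.986]]
contact_force: [0.2, 0.6, 0.2]
width: 0.41
```

Run:
```python
from ik import *
rel(*hand(0,170,.0)); 
s=env.observe(); A=np.array(s['ee_rot']);t=np.array(s['position'])
p=env.get_image('side'); C=cloud(p); L=(C-HP)@H*1e3; X=(C-t)@A*1e3; save(p,'side7.png')
m=(np.abs(X[...,0])<30)&(np.abs(X[...,1])<45)&(X[...,2]>-60)&(X[...,2]<15)&(p['range_z']>0)
print(np.histogram2d(X[m][:,2],X[m][:,1],bins=[np.arange(-60,16,5),np.arange(-40,41,5)])[0].astype(int))
cv2.imwrite('pics/h.png',cv2.resize(p['image'][150:290,240:440,::-1],(800,560),interpolation=cv2.INTER_CUBIC))
```

```text
t 22.1 shift mm [ 4.3  3.1 -5.5] rv [-0.0058 -0.0054 -0.0068] panelpos mm [-164.4   -4.3    7.6] F panel [0.4 0.5 0. ] M [-0.07  0.08 -0.01] w 35.0 q [-10.1  31.2 121.4  11.1  18.7 -29.4]
[[ 0  2  1  2  1  0  0  0  0  0  0  3  9  2  0  0]
 [ 0  0  5  4  1  0  0  0  0  0  0 12  7  0  1  0]
 [ 0  1  6  6  4  0  0  0  0  0  0 10  4  1  2  0]
 [ 0  1  9  7  1  0  0  0  0  0  0  8  4  2  1  0]
 [ 0  2  8  5  3  0  0  3 22 12  0 10  3  2  1  0]
 [ 0  2  6  3  2  0  0  6 16  1  0  8  4  0  2  0]
 [ 0  0  6  4  4  0  0  0  2  0  0 11  4  0  1  0]
 [ 0  0  1  6  1  0  0  0  0  0  0  3  2  0  1  0]
 [ 0  0  0  2  1  0  0  0  0  0  0  0  0  0  0  0]
 [ 0  0  0  0  0  0  0  0  0  0  0  0  0  0  0  1]
 [ 0  0  0  0  0  0  0  0  0  0  0  0  0  2 17 21]
 [ 0  0  0  0  0  0  0  0  0  0 10 23 13  5  3  1]
 [ 0  0  0  0  0  0  0  4 15 27 32 10  1  0  0  0]
 [ 0  0  0  0  0  0 11 33 14  6  1  0  0  0  0  0]
 [ 0  0  0  0  0  0  0  0  0  0  0  0  0  0  0  0]]
```

View pics/h.png

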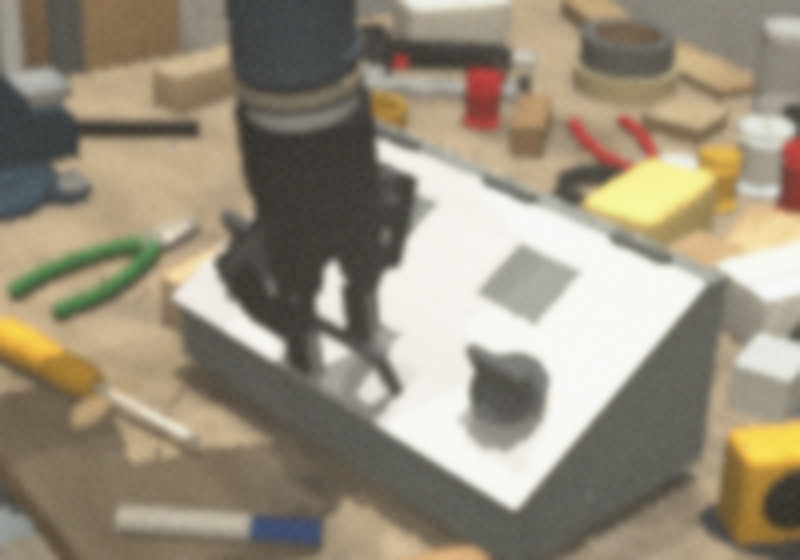

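Call:
{"name": "apply_moves", "arguments": {
  "increments": [
    [[4, 3, -3], [0, 0, 0]],
    [[0, 0, 0], [0, 0, 0]],
    [[0, 0, 0], [0, 0, 0]],
    [[0, 0, 0], [0, 0, 0]],
    [[0, 0, 0], [0, 0, 0]],
    [[0, 0, 0], [0, 0, 0]]
  ],
  "hand": 0
}}

```text
time_s: 22.75
position: [0.4508, 0.0566, 0.0721]
ee_rot: [[-0.16, 0.973, 0.166], [0.987, 0.157, 0.032], [0.006, 0.169, -0.986]]
contact_force: [0.5, -0.0, -4.5]
width: 0.088
```

```bash
cat >> ik.py <<'E'
def arc(th0,th1,p0,p1,n,off,dy=0.):
    import ik; prev=None; rows=[]
    for u in np.linspace(0,1,n+1):
        th=th0+(th1-th0)*u; P,Rt=hand(th,p0+(p1-p0)*u); z=Rt[:,2]; P=P+z*(off-OFF)+H[:,1]*dy
        if prev is not None:
            rows.append([np.round(prev[1].T@(P-prev[0])*1e3,1).tolist(),np.round(R.from_matrix(prev[1].T@Rt).as_rotvec(),3).tolist()])
        prev=(P,Rt)
    print(rows)
E
python3 - <<'E'
from ik import *
rel(*hand(0,170,.0))
s=env.observe();A=np.array(s['ee_rot']); print('pitch',np.degrees(np.arctan2((A.T@np.eye(3))[2]@B[:,0],A[2,2])))
arc(0,95,170,195,24,.031)
E
```

```text
t 22.75 shift mm [ 0.3 -0.3 -1.3] rv [-0.005  -0.0047 -0.0054] panelpos mm [-159.8   -0.3   10.3] F panel [-1.9 -0.1 -4.2] M [-0.15  0.14  0.07] w 7.5 q [ -9.4  30.6 120.9  10.1  19.6 -27.9]
pitch 170.2863643913391
[[[-0.0, -1.3, -10.7], [0.018, 0.0, 0.0]], [[-0.0, -0.7, -10.7], [0.018, -0.0, -0.0]], [[0.0, -0.2, -10.7], [0.018, 0.0, 0.0]], [[-0.0, 0.4, -10.7], [0.018, 0.0, -0.0]], [[0.0, 0.9, -10.6], [0.018, -0.0, -0.0]], [[0.0, 1.4, -10.5], [0.018, -0.0, 0.0]], [[-0.0, 2.0, -10.4], [0.018, 0.0, 0.0]], [[0.0, 2.5, -10.2], [0.018, 0.0, 0.0]], [[-0.0, 3.0, -10.1], [0.018, -0.0, -0.0]], [[0.0, 3.5, -9.9], [0.018, -0.0, -0.0]], [[-0.0, 4.0, -9.7], [0.018, 0.0, 0.0]], [[-0.0, 4.5, -9.4], [0.018, -0.0, -0.0]], [[0.0, 5.0, -9.1], [0.018, -0.0, 0.0]], [[-0.0, 5.4, -8.9], [0.018, 0.0, 0.0]], [[-0.0, 5.9, -8.5], [0.018, -0.0, 0.0]], [[0.0, 6.3, -8.2], [0.018, 0.0, -0.0]], [[-0.0, 6.7, -7.8], [0.018, -0.0, -0.0]], [[-0.0, 7.1, -7.5], [0.018, 0.0, -0.0]], [[0.0, 7.5, -7.1], [0.018, -0.0, 0.0]], [[-0.0, 7.8, -6.6], [0.018, 0.0, 0.0]], [[-0.0, 8.1, -6.2], [0.018, 0.0, -0.0]], [[0.0, 8.4, -5.8], [0.018, -0.0, -0.0]], [[-0.0, 8.7, -5.3], [0.018, -0.0, 0.0]], [[0.0, 9.0, -4.8], [0.018, 0.0, 0.0]]]
```

Call:
{"name": "apply_moves", "arguments": {
  "increments": [
    [[0, -1, -8], [0.018, 0, 0]],
    [[0, -0.7, -10.7], [0.018, 0, 0]],
    [[0, -0.2, -10.7], [0.018, 0, 0]],
    [[0, 0.4, -10.7], [0.018, 0, 0]],
    [[0, 0.9, -10.6], [0.018, 0, 0]],
    [[0, 1.4, -10.5], [0.018, 0, 0]]
  ]
}}

```text
time_s: 23.35
position: [0.4424, 0.0553, 0.1311]
ee_rot: [[-0.16, 0.986, 0.049], [0.987, 0.159, 0.015], [0.007, 0.051, -0.999]]
contact_force: [2.6, 1.1, -9.7]
width: 0.088
```

```bash
cat > ang.py <<'E'
from ik import *
def state(off=.031,th1=95,p1=195):
    s=env.observe();A=np.array(s['ee_rot']);t=np.array(s['position'])
    b=(t-A[:,2]*off-HP)@H; r=np.hypot(b[0],b[2]); th=np.degrees(np.arctan2(b[2],-b[0])-np.arctan2(.038,.150))
    pitch=np.degrees(np.arctan2(A[:,2]@B[:,0],A[2,2]))%360
    print('bar r mm (nom 154.7)',round(r*1e3,1),'y',round(b[1]*1e3,1),'theta',round(th,1),'pitch',round(pitch,1)); rel(*hand(th,pitch))
    n=int(np.ceil(abs(th1-th)/4)); arc(th,th1,pitch,p1,n,off)
if __name__=='__main__': state()
E
python3 ang.py
```

```text
bar r mm (nom 154.7) 154.9 y -0.5 theta 22.8 pitch 177.1
t 23.35 shift mm [ 0.3  0.1 -3. ] rv [-0.     -0.0069 -0.0053] panelpos mm [-137.7   -0.3   65.7] F panel [-2.5  0.7 -9.7] M [-0.01 -0.36  0.08] w 7.5 q [ -8.2  23.9 114.1   2.   39.4 -18.9]
[[[-0.0, 1.6, -10.0], [0.016, 0.0, 0.0]], [[-0.0, 2.1, -9.9], [0.016, -0.0, -0.0]], [[0.0, 2.6, -9.8], [0.016, -0.0, 0.0]], [[0.0, 3.1, -9.6], [0.016, 0.0, -0.0]], [[-0.0, 3.5, -9.4], [0.016, -0.0, 0.0]], [[0.0, 4.0, -9.2], [0.016, 0.0, 0.0]], [[0.0, 4.5, -9.0], [0.016, 0.0, -0.0]], [[-0.0, 4.9, -8.7], [0.016, -0.0, 0.0]], [[0.0, 5.3, -8.4], [0.016, -0.0, -0.0]], [[0.0, 5.7, -8.1], [0.016, 0.0, -0.0]], [[-0.0, 6.1, -7.8], [0.016, -0.0, 0.0]], [[-0.0, 6.5, -7.5], [0.016, -0.0, -0.0]], [[-0.0, 6.9, -7.1], [0.016, 0.0, -0.0]], [[0.0, 7.2, -6.7], [0.016, -0.0, -0.0]], [[0.0, 7.6, -6.3], [0.016, -0.0, 0.0]], [[-0.0, 7.9, -5.9], [0.016, 0.0, -0.0]], [[0.0, 8.1, -5.5], [0.016, -0.0, 0.0]], [[-0.0, 8.4, -5.1], [0.016, 0.0, -0.0]], [[0.0, 8.6, -4.6], [0.016, 0.0, 0.0]]]
```

Opening at 22.8° with the radius matching the hinge. Continue.

Call:
{"name": "apply_moves", "arguments": {
  "increments": [
    [[0, 1.6, -10], [0.016, 0, 0]],
    [[0, 2.1, -9.9], [0.016, 0, 0]],
    [[0, 2.6, -9.8], [0.016, 0, 0]],
    [[0, 3.1, -9.6], [0.016, 0, 0]],
    [[0, 3.5, -9.4], [0.016, 0, 0]],
    [[0, 4, -9.2], [0.016, 0, 0]],
    [[0, 4.5, -9], [0.016, 0, 0]],
    [[0, 4.9, -8.7], [0.016, 0, 0]]
  ]
}}

```text
time_s: 24.15
position: [0.4621, 0.0586, 0.2005]
ee_rot: [[-0.162, 0.982, -0.097], [0.987, 0.162, -0.008], [0.008, -0.097, -0.995]]
contact_force: [0.9, -1.8, -14.1]
width: 0.086
```

```bash
python3 ang.py
```

```text
bar r mm (nom 154.7) 156.4 y -0.4 theta 50.2 pitch 185.6
t 24.15 shift mm [ 0.2  1.5 -2.2] rv [-0.     -0.0079 -0.002 ] panelpos mm [-85.7  -0.2 115.8] F panel [ -6.5  -2.  -12.5] M [-0.3  -0.03  0.23] w 7.4 q [ -5.8  21.6 101.2  -1.2  62.7 -14.6]
[[[0.0, 4.7, -8.7], [0.014, 0.0, -0.0]], [[-0.0, 5.2, -8.4], [0.014, -0.0, 0.0]], [[-0.0, 5.6, -8.1], [0.014, -0.0, -0.0]], [[0.0, 6.0, -7.8], [0.014, -0.0, -0.0]], [[0.0, 6.4, -7.4], [0.014, 0.0, 0.0]], [[0.0, 6.8, -7.1], [0.014, 0.0, -0.0]], [[-0.0, 7.1, -6.7], [0.014, 0.0, 0.0]], [[-0.0, 7.5, -6.3], [0.014, -0.0, -0.0]], [[0.0, 7.8, -5.9], [0.014, 0.0, -0.0]], [[-0.0, 8.1, -5.5], [0.014, -0.0, 0.0]], [[0.0, 8.3, -5.0], [0.014, 0.0, -0.0]], [[0.0, 8.6, -4.6], [0.014, 0.0, -0.0]]]
```

Call:
{"name": "apply_moves", "arguments": {
  "increments": [
    [[0, 6, -7.7], [0.014, 0, 0]],
    [[0, 5.7, -8], [0.014, 0, 0]],
    [[0, 6, -7.8], [0.014, 0, 0]],
    [[0, 6.3, -7.5], [0.014, 0, 0]],
    [[0, 6.8, -7], [0.014, 0, 0]],
    [[0, 7, -6.7], [0.014, 0, 0]]
  ]
}}

```text
time_s: 24.75
position: [0.4812, 0.0619, 0.2294]
ee_rot: [[-0.165, 0.957, -0.24], [0.986, 0.162, -0.033], [0.008, -0.242, -0.97]]
contact_force: [-6.7, -3.8, -7.0]
width: 0.086
```

```bash
python3 ang.py
```

```text
bar r mm (nom 154.7) 156.9 y -0.4 theta 63.7 pitch 194.0
t 24.75 shift mm [ 0.1  1.8 -1.8] rv [ 0.     -0.0073  0.0026] panelpos mm [-5.440e+01 -1.000e-01  1.312e+02] F panel [-9.8 -2.7 -2.5] M [-0.35  1.1   0.35] w 7.4 q [ -4.   24.9  91.   -2.9  77.9 -12.6]
[[[-0.0, 6.1, -8.6], [0.002, 0.0, -0.0]], [[-0.0, 6.7, -8.1], [0.002, -0.0, 0.0]], [[0.0, 7.2, -7.7], [0.002, 0.0, 0.0]], [[0.0, 7.7, -7.2], [0.002, -0.0, -0.0]], [[-0.0, 8.1, -6.6], [0.002, 0.0, -0.0]], [[0.0, 8.6, -6.1], [0.002, -0.0, -0.0]], [[0.0, 9.0, -5.5], [0.002, 0.0, 0.0]], [[0.0, 9.3, -4.9], [0.002, -0.0, 0.0]]]
```

Run:
```python
from ik import *
p=env.get_image('side'); C=cloud(p); save(p,'side8.png')
X=(C-HP)@B  # box axes from hinge
m=(np.abs(X[...,1])>.06)&(np.abs(X[...,1])<.15)&(X[...,2]>.02)&(X[...,0]<.05)&(X[...,0]>-.2)&(p['range_z']>0)
P=X[m]; print(m.sum()); 
# histogram of angle around hinge
a=np.degrees(np.arctan2(P[:,2],-P[:,0]))+30; print(np.histogram(a,bins=np.arange(20,130,5)))
cv2.imwrite('pics/i.png',cv2.resize(p['image'][110:290,230:450,::-1],(733,600),interpolation=cv2.INTER_CUBIC))
```

```text
1621
(array([  0,   0,   0,   0,   0,   1,  58, 150, 207, 112, 155, 166, 101,
         0,   0,  20,  65,   7, 312, 267,   0]), array([ 20,  25,  30,  35,  40,  45,  50,  55,  60,  65,  70,  75,  80,
        85,  90,  95, 100, 105, 110, 115, 120, 125]))
```

View pics/i.png

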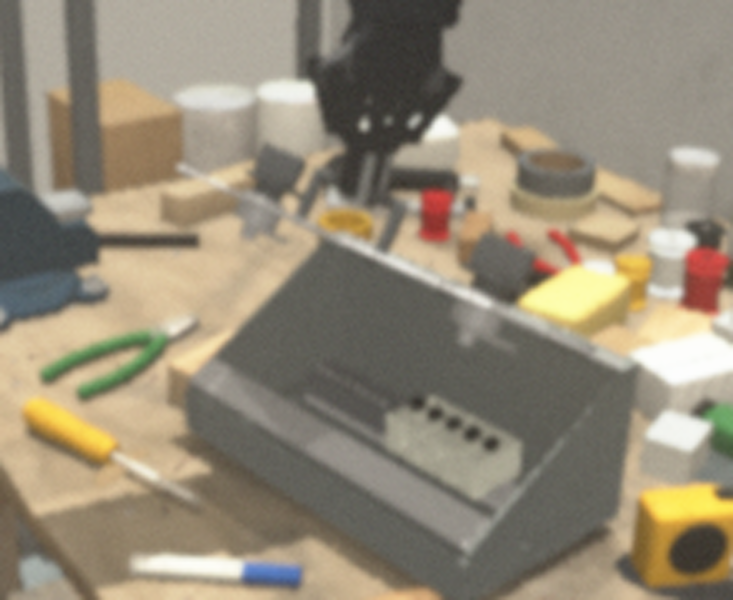

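Call:
{"name": "apply_moves", "arguments": {
  "increments": [
    [[0, 7, -8], [0, 0, 0]],
    [[0, 8, -7.5], [0, 0, 0]],
    [[0, 8.5, -7], [0, 0, 0]],
    [[0, 9, -6.5], [0, 0, 0]],
    [[0, 9, -6], [0, 0, 0]]
  ]
}}

```text
time_s: 25.3
position: [0.5001, 0.065, 0.2471]
ee_rot: [[-0.166, 0.934, -0.315], [0.986, 0.16, -0.046], [0.008, -0.318, -0.948]]
contact_force: [-9.6, -3.8, 0.5]
width: 0.085
```

```bash
python3 ang.py
```

```text
bar r mm (nom 154.7) 157.5 y -0.3 theta 73.7 pitch 198.5
t 25.3 shift mm [ 0.1  2.2 -1.2] rv [ 0.     -0.0067  0.004 ] panelpos mm [-2.900e+01 -1.000e-01  1.369e+02] F panel [-8.6 -2.2  5.5] M [-0.27  1.83  0.3 ] w 7.3 q [ -3.   27.6  84.1  -3.6  86.5 -11.9]
[[[0.0, 6.6, -7.2], [-0.01, -0.0, -0.0]], [[-0.0, 7.1, -6.8], [-0.01, 0.0, -0.0]], [[-0.0, 7.6, -6.2], [-0.01, -0.0, 0.0]], [[0.0, 8.0, -5.7], [-0.01, 0.0, -0.0]], [[0.0, 8.4, -5.1], [-0.01, -0.0, -0.0]], [[0.0, 8.8, -4.5], [-0.01, 0.0, 0.0]]]
```

Call:
{"name": "apply_moves", "arguments": {
  "increments": [
    [[0, 8.5, -6], [-0.015, 0, 0]],
    [[0, 9, -6], [-0.015, 0, 0]],
    [[0, 10, -5.5], [-0.015, 0, 0]],
    [[0, 10, -5], [-0.015, 0, 0]],
    [[0, 10.5, -4], [-0.015, 0, 0]],
    [[0, 10.5, -4], [-0.015, 0, 0]]
  ]
}}

```text
time_s: 25.9
position: [0.5205, 0.0684, 0.2594]
ee_rot: [[-0.166, 0.928, -0.335], [0.986, 0.158, -0.051], [0.005, -0.339, -0.941]]
contact_force: [-11.7, -4.9, 8.4]
width: 0.088
```

```bash
python3 ang.py
```

```text
bar r mm (nom 154.7) 158.4 y -0.3 theta 82.6 pitch 199.8
t 25.9 shift mm [ 0.2  2.5 -0.3] rv [ 0.     -0.0046  0.0029] panelpos mm [ -4.9  -0.2 137.3] F panel [-6.5 -2.9 13.5] M [-0.23  2.75  0.26] w 7.5 q [ -2.4  29.2  79.4  -3.7  90.9 -11.4]
[[[-0.0, 6.9, -5.6], [-0.021, -0.0, -0.0]], [[0.0, 7.3, -5.1], [-0.021, -0.0, -0.0]], [[-0.0, 7.7, -4.6], [-0.021, 0.0, 0.0]], [[0.0, 8.0, -4.0], [-0.021, 0.0, 0.0]]]
```

Call:
{"name": "apply_moves", "arguments": {
  "increments": [
    [[0, 7, -9], [0, 0, 0]],
    [[0, 8, -8], [0, 0, 0]],
    [[0, 9, -7], [0, 0, 0]],
    [[0, 9, -6], [0, 0, 0]]
  ]
}}

```text
time_s: 26.3
position: [0.5493, 0.0732, 0.2709]
ee_rot: [[-0.165, 0.916, -0.367], [0.986, 0.155, -0.056], [0.006, -0.371, -0.929]]
contact_force: [-5.5, -2.4, -2.9]
width: 0.088
```

```bash
python3 ang.py
```

```text
bar r mm (nom 154.7) 160.0 y -0.3 theta 94.2 pitch 201.8
t 26.3 shift mm [0.1 2.9 1.4] rv [ 0.     -0.0056  0.0023] panelpos mm [ 2.610e+01 -1.000e-01  1.326e+02] F panel [-6.5 -1.5  0.4] M [-0.15  0.97  0.26] w 7.5 q [ -1.8  32.   72.8  -3.9  96.6 -11. ]
[[[0.0, 5.5, -1.4], [-0.118, 0.0, 0.0]]]
```

Call:
{"name": "apply_moves", "arguments": {
  "increments": [
    [[0, 0, 0], [0, 0, 0]],
    [[0, 0, 0], [0, 0, 0]],
    [[0, 0, 0], [0, 0, 0]],
    [[0, 0, 0], [0, 0, 0]]
  ],
  "hand": 19
}}

```text
time_s: 26.7
position: [0.553, 0.0745, 0.2736]
ee_rot: [[-0.165, 0.919, -0.358], [0.986, 0.156, -0.053], [0.007, -0.362, -0.932]]
contact_force: [-0.3, -0.3, -0.6]
width: 0.223
```

Run:
```python
from ik import *
rel(*hand(95,200))
s=env.observe(); A=np.array(s['ee_rot']);t=np.array(s['position'])
p=env.get_image('top'); C=cloud(p); save(p,'top9.png'); X=(C-HP)@B
for y0,y1 in ((-.15,-.06),(.06,.15)):
    m=(X[...,1]>y0)&(X[...,1]<y1)&(X[...,2]>.03)&(np.abs(X[...,0])<.2)&(p['range_z']>0)
    P=X[m]; print(m.sum(), 'top edge', P[np.argsort(-P[:,2])[:15]].mean(0), 'angle of top pts', np.degrees(np.arctan2(P[:,2],-P[:,0]))[np.argsort(-P[:,2])[:15]].mean()+30)
for n in ('side',):
    p=env.get_image(n); Xt=(cloud(p)-t)@A*1e3
    m=(np.abs(Xt[...,0])<30)&(np.abs(Xt[...,1])<45)&(Xt[...,2]>-60)&(Xt[...,2]<15)&(p['range_z']>0)
    print(np.histogram2d(Xt[m][:,2],Xt[m][:,1],bins=[np.arange(-60,16,5),np.arange(-40,41,5)])[0].astype(int))
a=p['image'][90:290,230:450,::-1]; cv2.imwrite('pics/j.png',cv2.resize(a,(660,600),interpolation=cv2.INTER_CUBIC))
```

```text
t 26.7 shift mm [-0.6  3.   4.1] rv [-0.0212 -0.0062  0.0028] panelpos mm [ 30.8   0.6 133. ] F panel [-0.6 -0.2 -0.4] M [ 0.03 -0.18 -0.01] w 19.1 q [ -1.7  31.9  72.4  -3.7  96.6 -11. ]
481 top edge [-0.04550877 -0.10852074  0.21843058] angle of top pts 101.2936070053748
3259 top edge [-0.1991704   0.07567831  0.61855555] angle of top pts 102.15183920547504
[[ 0  0  4 11  6  1  0  0  0  1 14  4  2  0  0  0]
 [ 0  0  0  9  6  5  1  0  0  0 15  2  0  1  0  0]
 [ 0  0  0  9  8  4  2  0  0  5  9  1  2  0  0  0]
 [ 0  0  0  8  8  4  2  0  0  2  9  3  0  0  0  0]
 [ 0  0  0  8  8  4  1  0  0  3 10  2  0  1  0  0]
 [ 0  0  0  8  6  6  1  0  0  1 14  1  1  0  0  0]
 [ 0  0  0  9  5  7  1  7  0  2 11  1  0  0  0  0]
 [ 0  0  0  0  6 12  4 20  0  0  0  0  0  0  0  0]
 [ 0  0  0  0  4  6  3 15  1  0  0  0  0  0  0  0]
 [ 4  0  0  0  0  0  0  0  0  0  0  0  0  0  0  0]
 [15  0  0  0  0  0  0  0  0  0  0  0  0  0  0  0]
 [22 17  0  0  0  0  0  0  0  0  0  0  0  0  0  0]
 [ 0 20 19  0  0  0  0  0  0  0  0  0  0  0  0  0]
 [ 0  0 17 21  0  0  0  0  0  0  0  0  0  0  0  0]
 [ 0  0  0 13 26  1  0  0  0  0  0  0  0  0  0  0]]
```

View pics/j.png

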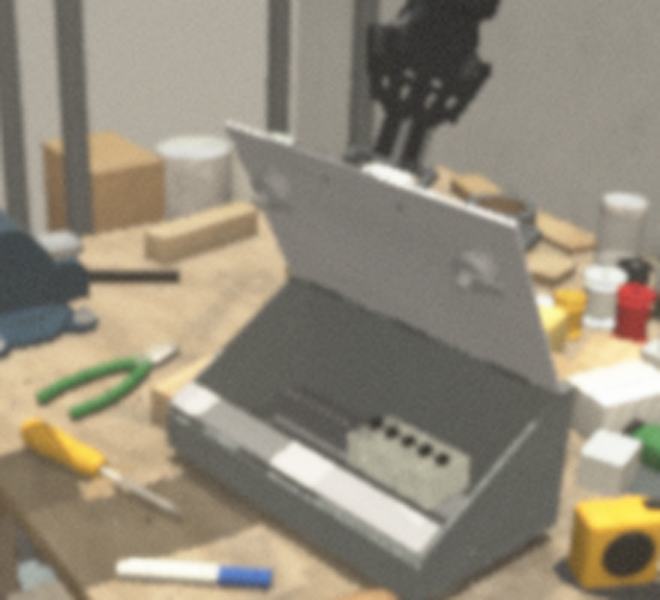

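Call:
{"name": "apply_moves", "arguments": {
  "increments": [
    [[0, 0, -6], [0, 0, 0]],
    [[0, 0, -12], [0, 0, 0]],
    [[0, 0, -20], [0, 0, 0]],
    [[0, 0, -30], [0, 0, 0]],
    [[0, 0, -30], [0, 0, 0]],
    [[0, 0, -30], [0, 0, 0]],
    [[0, 0, 0], [0, 0, 0]],
    [[0, 0, 0], [0, 0, 0]]
  ]
}}

```text
time_s: 27.6
position: [0.6014, 0.082, 0.4027]
ee_rot: [[-0.165, 0.921, -0.354], [0.986, 0.156, -0.053], [0.007, -0.358, -0.934]]
contact_force: [-0.0, -0.0, -0.4]
width: 0.222
```

Run:
```python
from ik import *
rel(*hand(95,200))
p=env.get_image('side'); X=(cloud(p)-HP)@B; save(p,'side10.png')
m=(np.abs(X[...,1])<.145)&(X[...,2]>.02)&(X[...,2]<.15)&(X[...,0]>-.15)&(X[...,0]<.06)&(p['range_z']>0)
P=X[m]; f=np.polyfit(P[:,2],P[:,0],1); r=P[:,0]-np.polyval(f,P[:,2]); k=abs(r)<.01; f=np.polyfit(P[k,2],P[k,0],1)
print(m.sum(),k.sum(),'inner face elevation',np.degrees(np.arctan2(1,-f[0])),'theta',np.degrees(np.arctan2(1,-f[0]))+30,f)
q=env.get_image('top'); save(q,'top10.png')
for n,im in (('side',p),('top',q)):
  C=cloud(im)
  for o in ['screwdriver_y','tape_measure','pliers_green','marker_2','awl','offcut_2']:
    for d in env.silhouettes(im,o)[:1]:
        mm=d['region']&(im['range_z']>0); print(n,o,round(d['score'],2),np.round(np.median(C[mm],0),3))
a=p['image'][60:290,230:450,::-1];b=q['image'][100:290,220:440,::-1]
cv2.imwrite('pics/k.png',np.hstack([cv2.resize(a,(400,418)),cv2.resize(b,(400,418))]))
```

```text
t 27.6 shift mm [ -0.8   3.4 142.2] rv [-0.0167 -0.006   0.0027] panelpos mm [ 1.378e+02 -1.000e-01  2.203e+02] F panel [-0.2 -0.  -0.3] M [ 0.05 -0.2  -0.02] w 19.0 q [ -1.   31.8  53.   -3.8 115.9 -11.6]
3552 3137 inner face elevation 63.134172077183614 theta 93.13417207718362 [-0.50657926  0.00164573]
side screwdriver_y 0.66 [0.344 0.233 0.017]
side tape_measure 0.8 [ 0.635 -0.135  0.041]
side pliers_green 0.73 [0.433 0.368 0.009]
side marker_2 0.52 [0.358 0.031 0.01 ]
side awl 0.58 [ 0.431 -0.08   0.019]
side offcut_2 0.53 [0.453 0.27  0.035]
top tape_measure 0.57 [ 0.647 -0.126  0.063]
top pliers_green 0.46 [0.492 0.378 0.012]
top marker_2 0.32 [0.529 0.181 0.215]
top offcut_2 0.64 [0.526 0.283 0.039]
```

View pics/k.png

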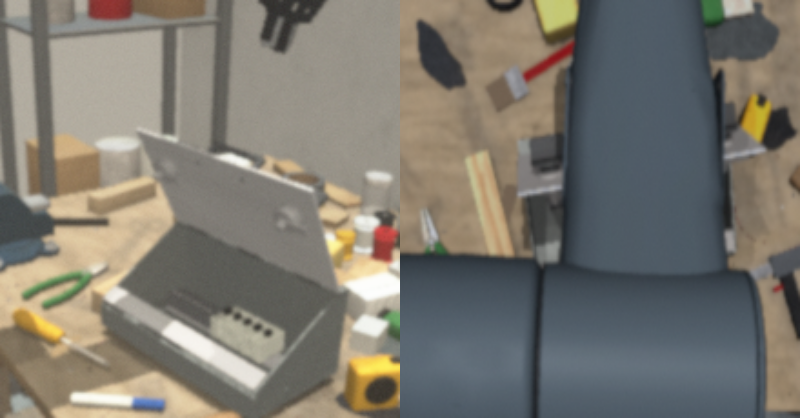

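```bash
python3 -c "
from rig import env
print(env.hand_in()); s=env.observe(); print(s['time_s'],s['contact_force'],s['width'])"
```

```text
the job is handed in; nothing more can be done
None
the job is handed in; nothing more can be done
```

The box is open for servicing and the job is handed in, after about 28 s of robot time. Both fasteners are unlocked and the panel stands at about 93° with nothing held.

**Fasteners:** I gripped each wing and pushed it in about 8.4 mm to the bottom. I then turned it counter-clockwise until it hit its stop, where the turning moment rose to 1.1 N m (left) and 1.4 N m (right). The depth image showed both wings lying crosswise before I lifted the panel.

**Panel:** I lifted it by the bar handle, released it and backed the gripper off about 13 cm. A fit to the side camera's depth gave 93°. The contact force on the tool was near zero.

**Forces:** The highest force I read was about 31 N, while pushing in the left fastener.

**Tools:** In the side view before and after, the screwdriver, tape measure, pliers, marker and awl read within 9 mm of where they started. I did not touch any of them. The offcut had no side reading at the start; its top-view reading changed by 8 mm.

**Checks that disagreed:**
- Both cameras placed the fingertips about 38 mm farther back than the stated tool geometry. I worked from the camera position instead, and it matched the contacts I felt.
- While the panel opened, the handle's distance from the hinge, worked out from the arm's position, drifted from 155 to 160 mm. The bar had shifted towards the fingertips.
- In the last top view the arm blocked much of the scene. It missed the screwdriver and awl and misplaced the marker and pliers, so I relied on the side view.

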